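# Stand the drying tin up, close it with its nested lids, lift off the outer cap and hold it

## Task

The drying tin has been knocked over in its cardboard tray: stand it upright again in the tray, among the small bottles. Then carry its two nested lids over together, lower them until the inner lid is fully home in the tin's mouth, let go, and lift off the outer cap alone, leaving the perforated inner lid seated so that the tin can breathe. Do not drop anything, leave everything else where it is, and finish while still holding the cap roughly level, well clear above the tin (about 10 cm, touching nothing but the gripper).

Things in the scene. Friction and masses are not known exactly. Their poses are not given: they have to be found in the camera images.
- tray: Fixed shallow cardboard shelf tray (the lane), 350 mm long (its x) by 160 mm wide (its y), 38 mm high, walls and floor 4 mm thick. Origin at the centre of its underside, on the bench; z up. The tin lies near its middle; two small bottles stand at each end.
- tin (a point): Drying tin: round metal can, 57 mm across, 75 mm tall, wall 2 mm, mouth 53 mm, about 0.2 kg, heavy in its lower half (cartridge up to 41 mm): it rights itself if let go with its axis within 40 degrees of upright. Point: its centre, half-way up; z axis from bottom to open mouth. At the start it lies on its side in the tray, mouth towards the tray's -x end or sideways.
- mat: Fixed dark rubber bench mat, 270 mm (its x) by 210 mm (its y), 3 mm thick. Origin at the centre of its underside; z up. The nested lids stand on the half towards its -x side.
- inner (a point): Metal inner lid: plug below (12 mm deep, 47.6 mm across, tapered to 38 at its foot), ribbed collar (62 across, 12 high), perforated neck on top (42 across, 10 high); 0.09 kg. Point: the collar's centre, 18 mm above the plug's foot, z up. Fully home, the collar rests on the tin's rim, the point 43.5 mm above the tin's centre. It starts standing on the mat. Gripped by the collar it carries the cap.
- outer (a point): Outer cap: plain round metal cap, 50 mm across, 26 mm tall, open below, wall 2 mm, about 0.05 kg. Point: its centre, half-way up, z up. Nested, it stands loosely over the neck with its rim on the collar (6 mm narrower than the collar all round), its point 19 mm above the collar's. Nothing holds it down: gripped by itself it lifts off.
- b0 (a point): Bystander: small amber glass bottle with a black cap, 35 mm across, 76 mm tall, standing at the -x end of the tray; the point is its centre, z up. Not to be disturbed.
- b1 (a point): Bystander: small amber glass bottle with a black cap, 35 mm across, 76 mm tall, standing at the -x end of the tray; the point is its centre, z up. Not to be disturbed.
- b2 (a point): Bystander: small amber glass bottle with a black cap, 35 mm across, 76 mm tall, standing at the +x end of the tray; the point is its centre, z up. Not to be disturbed.
- b3 (a point): Bystander: small amber glass bottle with a black cap, 35 mm across, 76 mm tall, standing at the +x end of the tray; the point is its centre, z up. Not to be disturbed.
- solder (a point): Bystander: solder reel standing on the mat, 48 mm across, 36 mm tall; the point is its centre, z up.
- flux (a point): Bystander: white plastic flux pot with a black lid standing on the mat, 45 mm across, 40 mm tall; the point is its centre, z up.
- duster (a point): Bystander: aerosol duster can standing on the bench to the left, 66 mm across, 194 mm tall; the point is its centre, z up.
- driver_grip (a point): Bystander: screwdriver lying on the bench to the left, 180 mm long; the point is at its handle.
Not all that is in view belongs to the job. Leave any blue, pink or purple look-alike of the part that bears outer alone.

How it is judged:
On the way, in this order (a step that is already met when the one before it is completed fails the run):
1. the tin stands upright in the tray, let go (angle between tin's own z axis and vertical below 0.1 rad and z of tin in the frame of tray between 0.037 and 0.0455 m and x of tin in the frame of tray between -0.15 and 0.15 m and y of tin in the frame of tray between -0.056 and 0.056 m and contact force between the fingers and drytin below 0.05 N), for 0.3 s.
2. the two lids are lifted off the mat together, still nested (angle between tin's own z axis and vertical below 0.1 rad and z of tin in the frame of tray between 0.037 and 0.0455 m and x of tin in the frame of tray between -0.15 and 0.15 m and y of tin in the frame of tray between -0.056 and 0.056 m and distance between outer and inner below 0.0225 m and z of outer in the frame of inner above 0.016 m and height (world z) of inner above 0.06 m), for 0.2 s.
3. the inner lid is fully home in the standing tin with the cap still on it, and the fingers have let go of the inner lid (angle between tin's own z axis and vertical below 0.1 rad and z of tin in the frame of tray between 0.037 and 0.0455 m and x of tin in the frame of tray between -0.15 and 0.15 m and y of tin in the frame of tray between -0.056 and 0.056 m and distance between outer and inner below 0.0225 m and z of outer in the frame of inner above 0.016 m and z of inner in the frame of tin between 0.04 and 0.0465 m and horizontal distance between inner and tin below 0.006 m and angle between the z axis of inner and the z axis of tin, either way round below 0.06 rad and contact force between the fingers and innerlid below 0.05 N), for 0.2 s.
At the end, for the whole second after the job is handed in: Tin upright (0.1 rad) on the tray's floor; inner lid home in its mouth (3 mm in height, 6 mm sideways, 0.06 rad), not touched by the fingers; outer cap held still by the fingers alone, level within 0.35 rad, its centre over 155 mm above the bench (about 50 mm above nested) (all of step 1 and z of inner in the frame of tin between 0.04 and 0.0465 m and horizontal distance between inner and tin below 0.006 m and angle between the z axis of inner and the z axis of tin, either way round below 0.06 rad and contact force between each of the fingers, outercap and innerlid below 0.05 N and height (world z) of outer above 0.155 m and angle between outer's own z axis and vertical below 0.35 rad and contact force between the fingers and outercap above 0.5 N and contact force between outercap and drytin below 0.05 N and contact force between outercap and tray below 0.05 N and linear speed of outercap below 0.03 m/s and linear speed of innerlid below 0.02 m/s); the arm keeps its last pose, push and grip.
It fails at once if a bystander is moved by more than 25 mm (distance of any of b0, b1, b2, b3, solder, flux, duster, driver_grip from where it was at the start of the episode above 0.025 m).
It fails at once if a bottle, the reel, the pot or the aerosol is tipped (angle between any of b0, b1, b2, b3, solder, flux, duster's own z axis and vertical above 0.4 rad).
It fails at once if the cap comes off the inner lid while the inner lid is not seated in the tin (carried apart, or the inner lid lifted along) (distance between outer and inner above 0.035 m and not (z of inner in the frame of tin below 0.049 m and distance between inner and tin below 0.05 m and angle between the z axis of inner and the z axis of tin, either way round below 0.12 rad)).
It fails at once if the lids are dropped from more than 20 mm above their seat (contact force between the fingers and innerlid below 0.05 N and contact force between the fingers and outercap below 0.05 N and height (world z) of inner above 0.107 m).
It fails at once if the tin is dropped (contact force between the fingers and drytin below 0.05 N and height (world z) of tin above 0.085 m).
It also fails if it takes over 69 s, if anything falls off the work surface, if the arm or the gripper's body presses on something with over 40 N, if the wrist force passes 120 N, or if a joint passes its speed limit or range.

## Robot

A 6-joint arm with a two-finger parallel gripper is mounted at the origin on the work surface. World frame = base frame: x ahead of the robot, y to its left, z up, the work surface at z = 0. Lengths are in m, angles in rad, forces in N, time in s.
With the tool pointing down it reaches from about 0.25 to 0.725 m from the base axis. Payload 4 kg.
Tool frame: the origin (TCP) lies at the very end of the fingers, on their centre line; the grasp point (between the pads) lies 19 mm behind it; x points along the fingers, y is the direction in which the jaws open and shut, and the axes are right-handed (so a half turn about x gives the same grasp; the last joint's range is limited). The gripper opens to 85 mm and grips with 20 to 120 N. Pads are 22 mm wide; open, the fingers measure 114 mm over their backs; the gripper's body (76 mm by 85 mm) begins 54 mm behind the grasp point. The pads swing forward as they close: fully open they stand 13 mm farther back than shut.
Start: joints at [1.103, 0.241, 0.005, 1.335, 0, 1.571], TCP at [0.225, 0.446, 0.231] pointing down, gripper open.
Joint ranges: [-2.72, 2.72], [-1.05, 1.87], [-1.09, 1.28], [-1.99, 2.15], [-1.42, 1.44], [-3.14, 3.14]. Speed limits (rad/s): [2.79, 2.79, 3.14, 3.14, 3.14, 3.14].

## Interface

Orientations are given as a unit quaternion [x, y, z, w].
In Python, from workcell import get_obs, camera, job_done gives the robot as it stands. The module is installed in compiled form; this text tells all that it offers.
- The arm moves only by the tool arm_command, never from a script. Its argument "motion" is a list of rows, each an object of numbers: "x", "y", "z": the shift along the tool's x, y, z in m; "roll": the turn about the tool's x in rad; "fingers": the opening, from 0 (shut) to 1 (fully open). A call has 1 to 20 rows; each row shifts and turns the pose as measured when the row begins, along the tool's axes as they then stand; what a row does not reach is not made up. A row lasts 1/12 s, in which the tool goes at most 41.7 mm and 7.16 degrees, less where a joint would pass 70% of its speed; a pose out of reach is approached as far as the arm can. A call is refused whole if a number of a shift passes 0.0417 or a number of a turn 0.125, either way. A call with a gripper value outside its range is refused whole. The fingers move at their own pace and stop on an object; the grip force is fixed at half the most. Time passes only in rows, so rows that do not move let the fingers close. It gives the time, the measured TCP pose, the force and the opening at its end, in the units of the state.
- get_obs(): the state, without advancing time (a new reading comes with each control period).
- camera(name): name is "scene" or "top" or "wrist"; returns a dict with "frame" (384x512x3 uint8, red, green, blue), "intrinsics" (3x3 intrinsics, pixels), "rvec" (rotation vector, rad) and "tvec" (3), from world to camera coordinates, as OpenCV has them. Camera axes: x right, y down, z forward; pixel columns grow to the right and rows downward; lengths in m; the calibration is good to about 2 mm. A picture is of the moment at which its call begins. There is no depth.
- job_done(): hands the job in, once; it reports no verdict.
The state is a dict: "clock": time; "joint_pos": joint angles; "joint_vel": joint speeds; "tau": joint torques, N m; "eef_pos": TCP position; "tool_rot": TCP orientation; "ft_force": force on the tool from outside, world axes, zero at the start; "ft_torque": the same for the moment, N m; "grip_width": finger opening in m.
Only numpy, scipy, OpenCV 4.12 (cv2) and the standard library are available. Lean on these libraries where they do the work, as an engineer would, in place of code of your own. Each camera call takes 0.05 s, during which the arm holds its last target.

## Working session

There is one attempt and no reset: what is moved stays moved. The work goes in short steps, Python scripts to look and compute and a tool call to move; the robot and the scene stay as the last step left them, time stands still between calls to the robot, and variables do not carry over. Pictures are saved under pics/ and viewed, and the job is handed in when it is done.

Besides the shell and the picture viewer there is one more tool, called after "Call:" in YAML: its name, and indented under it one key for each argument. arm_command: Moves the arm, as the interface text tells. Its arguments: {"type":"object","properties":{"motion":{"type":"array","items":{"type":"object","properties":{"x":{"type":"number"},"y":{"type":"number"},"z":{"type":"number"},"roll":{"type":"number"},"fingers":{"type":"number"}}}}},"required":["motion"]}

```bash
mkdir -p pics; cat > h.py <<'E'
import numpy as np,cv2
from workcell import get_obs,camera
def snap(name,out):
    c=camera(name); cv2.imwrite(f'pics/{out}.png',c['frame'][:,:,::-1]); np.savez(f'pics/{out}.npz',**c); return c
def load(out): return dict(np.load(f'pics/{out}.npz'))
def ray(c,u,v):
    R,_=cv2.Rodrigues(c['rvec']); t=np.array(c['tvec']).ravel()
    d=R.T@(np.linalg.inv(c['intrinsics'])@np.array([u,v,1.])); return -R.T@t,d
def plane(c,u,v,z):
    o,d=ray(c,u,v); return o+d*(z-o[2])/d[2]
def proj(c,P):
    p,_=cv2.projectPoints(np.array(P,float).reshape(-1,3),c['rvec'],c['tvec'],c['intrinsics'],None); return p.reshape(-1,2)
E
python3 - <<'E'
from h import *
print(get_obs())
for n in ['scene','top','wrist']:
    c=snap(n,n+'0'); print(n,c['intrinsics'].tolist(),c['rvec'],c['tvec'],ray(c,256,192))
E
```

```text
{'clock': 0.0, 'joint_pos': array([1.10299355e+00, 2.41406734e-01, 3.67464484e-03, 1.33517836e+00,
       9.99290887e-06, 1.57077268e+00]), 'joint_vel': array([-0.00124776, -0.00232404, -0.00015069,  0.00114102,  0.00041362,
       -0.00124573]), 'tau': array([ 1.61615000e-03, -3.72319508e+01,  2.52408224e+01,  1.68200559e-02,
        2.87500370e-04, -5.57516231e-06]), 'eef_pos': array([0.22516826, 0.44570371, 0.23039715]), 'tool_rot': array([ 0.16315477,  0.68803019, -0.16460733,  0.68767682]), 'ft_force': array([ 0.97393626,  0.26872979, -0.43388853]), 'ft_torque': array([ 0.02053999,  0.00399689, -0.0112217 ]), 'grip_width': 0.08503769329920542}
scene [[371.91444852010113, 0.0, 260.8000945887121], [0.0, 371.91444852010113, 190.64883415549988], [0.0, 0.0, 1.0]] [ 2.30431975  0.56365612 -0.24962111] [-0.48387288 -0.06406904  1.07968799] (array([ 0.81232325, -0.48446237,  0.71371641]), array([-0.34702114,  0.61185616, -0.71090656]))
top [[388.48317213547574, 0.0, 257.04891070914323], [0.0, 388.48317213547574, 189.37153809955325], [0.0, 0.0, 1.0]] [ 2.11444075 -2.1277474   0.21349851] [0.09213948 0.4850605  1.09315744] (array([0.2642316 , 0.09577553, 1.16609402]), array([ 0.18750695, -0.00311942, -0.98228534]))
wrist [[286.59169426901457, 0.0, 258.0578779166846], [0.0, 286.59169426901457, 197.28089621159967], [0.0, 0.0, 1.0]] [-2.42337761 -1.49131271 -0.24815528] [-0.49928165 -0.04286676  0.38173341] (array([0.15011128, 0.48460426, 0.37345073]), array([ 0.27261417, -0.1484771 , -0.95080343]))
```

View pics/scene0.png

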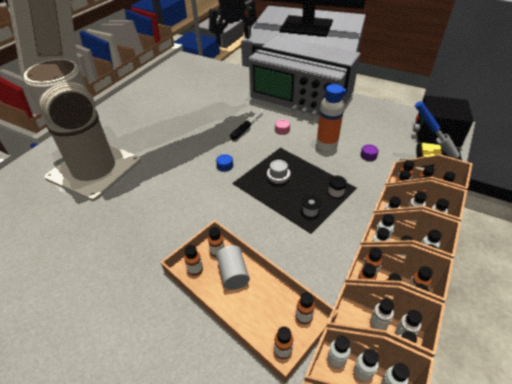

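View pics/top0.png

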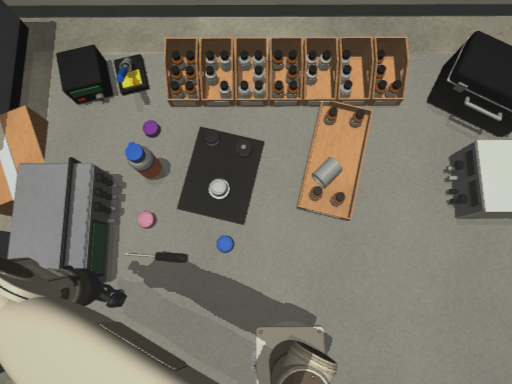

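View pics/wrist0.png

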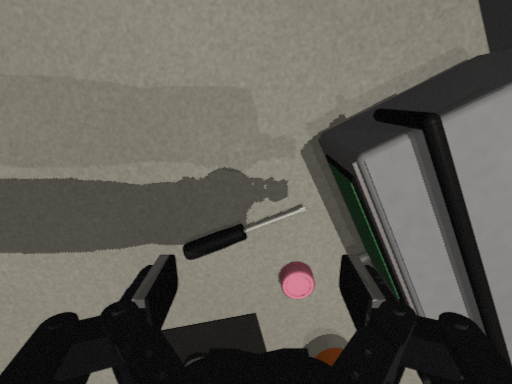

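```bash
python3 - <<'E'
from h import *
t=load('top0')['frame'];s=load('scene0')['frame']
a=cv2.resize(t[95:225,170:380],None,fx=3.8,fy=3.8,interpolation=cv2.INTER_CUBIC)
cv2.imwrite('pics/tc.png',a[:,:,::-1])
a=cv2.resize(s[130:384,150:370],None,fx=2.36,fy=2.36,interpolation=cv2.INTER_CUBIC)
cv2.imwrite('pics/sc.png',a[:,:,::-1])
E
```

```text
(no output)
```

View pics/tc.png

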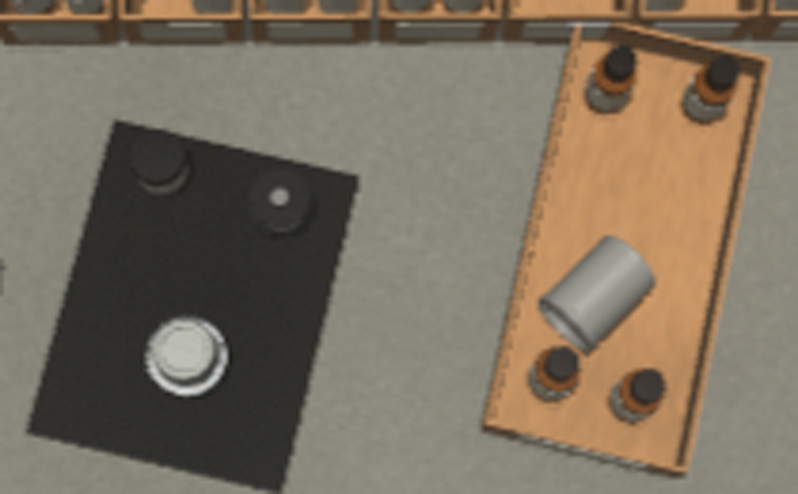

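View pics/sc.png

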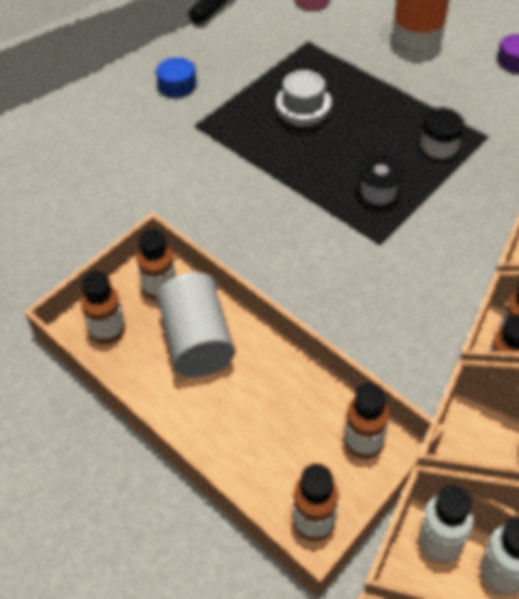

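```bash
python3 - <<'E'
from h import *
c=load('top0');s=load('scene0')
f=lambda x,y:(170+(x+.5)/3.8-.5,95+(y+.5)/3.8-.5)
P=lambda x,y,z:plane(c,*f(x,y),z)
for n,pts,z in [('tray rim',[(575,27),(770,62),(687,472),(484,428)],.038),('mat',[(113,121),(358,177),(283,491),(27,432)],.003),
 ('tin bot/mouth corners',[(610,237),(655,280),(588,352),(540,303)],.0325),('captop',[(186,348)],.003+.018+.032),('collar',[(187,357)],.027),
 ('bottlecaps',[(561,363),(647,385),(621,62),(723,72)],.078),('flux,solder',[(160,157),(281,198)],.04)]:
    print(n)
    for p in pts: print('  ',p,np.round(P(*p,z),4))
# fits by masks: lids
g=c['frame'].astype(int); hsv=cv2.cvtColor(c['frame'],cv2.COLOR_RGB2HSV)
for nm,cc,box in [('top',c,(195,165,245,210)),('scene',s,(262,150,296,190))]:
    x0,y0,x1,y1=box
    m=(cc['frame'][y0:y1,x0:x1].min(2)>70).astype(np.uint8)
    n,l,st,ce=cv2.connectedComponentsWithStats(m); i=1+np.argmax(st[1:,4]); print(nm,st[i],ce[i]+[x0,y0])
# tin mask in top
x0,y0,x1,y1=305,150,350,195
h=hsv[y0:y1,x0:x1]; m=((h[...,1]<60)).astype(np.uint8)
n,l,st,ce=cv2.connectedComponentsWithStats(m); i=1+np.argmax(st[1:,4])
r=cv2.minAreaRect(np.argwhere(l==i)[:,::-1].astype(np.float32)); print(r,st[i])
b=cv2.boxPoints(r)+[x0,y0]; 
for p in b: print(p,np.round(plane(c,*p,.0325),4))
E
```

```text
tray rim
   (575, 27) [ 0.7634 -0.111   0.038 ]
   (770, 62) [ 0.7323 -0.2684  0.038 ]
   (687, 472) [ 0.3982 -0.183   0.038 ]
   (484, 428) [ 0.4333 -0.0279  0.038 ]
mat
   (113, 121) [0.6975 0.2692 0.003 ]
   (358, 177) [0.6479 0.0665 0.003 ]
   (283, 491) [0.3892 0.1284 0.003 ]
   (27, 432) [0.4375 0.3318 0.003 ]
tin bot/mouth corners
   (610, 237) [ 0.5872 -0.133   0.0325]
   (655, 280) [ 0.5517 -0.1671  0.0325]
   (588, 352) [ 0.4938 -0.1117  0.0325]
   (540, 303) [ 0.5335 -0.0753  0.0325]
captop
   (186, 348) [0.4946 0.2016 0.053 ]
collar
   (187, 357) [0.4927 0.2032 0.027 ]
bottlecaps
   (561, 363) [ 0.4763 -0.0827  0.078 ]
   (647, 385) [ 0.4591 -0.1466  0.078 ]
   (621, 62) [ 0.7162 -0.1386  0.078 ]
   (723, 72) [ 0.7075 -0.2181  0.078 ]
flux,solder
   (160, 157) [0.6532 0.2255 0.04  ]
   (281, 198) [0.6186 0.1288 0.04  ]
top [ 13  13  22  22 352] [218.54261364 188.11363636]
scene [  4   9  25  24 378] [278.16666667 170.11904762]
((22.000003814697266, 21.5), (17.677669525146484, 28.991374969482422), 45.0) [  7   7  30  30 512]
[310.50000477 175.5       ] [ 0.53   -0.0715  0.0325]
[331.00000381 155.00000095] [ 0.5934 -0.1358  0.0325]
[343.50000381 167.5       ] [ 0.5542 -0.1718  0.0325]
[323.00000381 188.        ] [ 0.4916 -0.1075  0.0325]
```

```bash
cat >> h.py <<'E'
from scipy.spatial.transform import Rotation as Ro
def goal(p,jaw=None):
    o=get_obs(); R=Ro.from_quat(o['tool_rot']).as_matrix(); d=R.T@(np.array(p)-o['eef_pos'])
    print('clock',round(o['clock'],3),'pos',o['eef_pos'].round(4),'grip',round(o['grip_width'],4),'F',o['ft_force'].round(1))
    print('tool x',R[:,0].round(3),'y',R[:,1].round(3)); print('shift mm',(d*1000).round(1))
    if jaw is not None:
        j=np.array([*jaw,0]); j=j/np.linalg.norm(j); a=np.arctan2(R[:,2]@j,R[:,1]@j); a=(a+np.pi/2)%np.pi-np.pi/2
        print('roll',a.round(3),'j6',o['joint_pos'][5].round(3))
        Rn=R@Ro.from_rotvec([a,0,0]).as_matrix(); print('shift mm after roll',(Rn.T@(np.array(p)-o['eef_pos'])*1000).round(1))
E
python3 - <<'E'
from h import *
goal([0.516,-0.095,0.14],[0.714,0.70])
E
```

```text
clock 0.15 pos [0.2252 0.4459 0.2306] grip 0.0856 F [0.2 0.4 0.4]
tool x [-0.001 -0.001 -1.   ] y [ 0.451  0.893 -0.002]
shift mm [  91.2 -351.5  503.4]
roll 0.328 j6 1.571
shift mm after roll [  91.2 -170.9  589.7]
```

Call:
arm_command:
  motion:
    - {"roll": 0.11,"z": 0.02,"y": -0.01,"fingers": 0.84}
    - {"roll": 0.11,"z": 0.03,"y": -0.01,"fingers": 0.84}
    - {"roll": 0.108,"z": 0.035,"y": -0.01,"fingers": 0.84}
    - {"z": 0.04,"y": -0.012,"fingers": 0.84}
    - {"z": 0.04,"y": -0.012,"fingers": 0.84}
    - {"z": 0.04,"y": -0.012,"fingers": 0.84}
    - {"z": 0.04,"y": -0.012,"fingers": 0.84}
    - {"z": 0.04,"y": -0.012,"fingers": 0.84}
    - {"z": 0.04,"y": -0.012,"fingers": 0.84}
    - {"z": 0.04,"y": -0.012,"fingers": 0.84}
    - {"z": 0.04,"y": -0.012,"fingers": 0.84}
    - {"z": 0.04,"y": -0.012,"fingers": 0.84}
    - {"z": 0.04,"y": -0.012,"fingers": 0.84}
    - {"z": 0.02,"y": -0.006,"fingers": 0.84}
    - {"fingers": 0.84}

```text
schema error: expected keys x, y, z, roll, fingers
```

```bash
python3 - <<'E'
from h import *
goal([0.516,-0.095,0.14],[0.714,0.70])
E
```

```text
clock 0.15 pos [0.2252 0.4459 0.2306] grip 0.0856 F [0.2 0.4 0.4]
tool x [-0.001 -0.001 -1.   ] y [ 0.451  0.893 -0.002]
shift mm [  91.2 -351.5  503.4]
roll 0.328 j6 1.571
shift mm after roll [  91.2 -170.9  589.7]
```

All keys are needed in each row.

Call:
arm_command:
  motion:
    - {"x": 0,"roll": 0.11,"z": 0.02,"y": -0.01,"fingers": 0.84}
    - {"x": 0,"roll": 0.11,"z": 0.03,"y": -0.01,"fingers": 0.84}
    - {"x": 0,"roll": 0.108,"z": 0.035,"y": -0.01,"fingers": 0.84}
    - {"x": 0,"roll": 0,"z": 0.04,"y": -0.012,"fingers": 0.84}
    - {"x": 0,"roll": 0,"z": 0.04,"y": -0.012,"fingers": 0.84}
    - {"x": 0,"roll": 0,"z": 0.04,"y": -0.012,"fingers": 0.84}
    - {"x": 0,"roll": 0,"z": 0.04,"y": -0.012,"fingers": 0.84}
    - {"x": 0,"roll": 0,"z": 0.04,"y": -0.012,"fingers": 0.84}
    - {"x": 0,"roll": 0,"z": 0.04,"y": -0.012,"fingers": 0.84}
    - {"x": 0,"roll": 0,"z": 0.04,"y": -0.012,"fingers": 0.84}
    - {"x": 0,"roll": 0,"z": 0.04,"y": -0.012,"fingers": 0.84}
    - {"x": 0,"roll": 0,"z": 0.02,"y": -0.006,"fingers": 0.84}
    - {"x": 0,"y": 0,"z": 0,"roll": 0,"fingers": 0.84}

```text
clock: 1.23
eef_pos: [0.4419, 0.0516, 0.2265]
tool_rot: [0.275, 0.651, -0.278, 0.65]
ft_force: [-0.1, -0.4, 0.4]
grip_width: 0.0715
```

```bash
python3 - <<'E'
from h import *
goal([0.516,-0.095,0.14],[0.714,0.70])
E
```

```text
clock 1.233 pos [0.4419 0.0516 0.2265] grip 0.0715 F [-0.1 -0.4  0.4]
tool x [-0.003 -0.004 -1.   ] y [ 0.72   0.694 -0.005]
shift mm [ 86.8 -48.  156.9]
roll -0.008 j6 0.922
shift mm after roll [ 86.8 -49.2 156.5]
```

Call:
arm_command:
  motion:
    - {"x": 0,"roll": 0,"z": 0.035,"y": -0.011,"fingers": 0.84}
    - {"x": 0.01,"roll": 0,"z": 0.04,"y": -0.012,"fingers": 0.84}
    - {"x": 0.02,"roll": 0,"z": 0.04,"y": -0.012,"fingers": 0.84}
    - {"x": 0.03,"roll": 0,"z": 0.03,"y": -0.012,"fingers": 0.84}
    - {"x": 0.025,"roll": 0,"z": 0.012,"y": -0.003,"fingers": 0.84}
    - {"x": 0,"y": 0,"z": 0,"roll": 0,"fingers": 0.84}

```text
clock: 1.73
eef_pos: [0.5164, -0.0946, 0.143]
tool_rot: [0.275, 0.65, -0.276, 0.652]
ft_force: [-0.4, 0.4, -0.3]
grip_width: 0.0716
```

```bash
python3 - <<'E'
from h import *
goal([0.516,-0.095,0.017],[0.714,0.70])
c=snap('wrist','w1')
for p in [(0.5122,-0.0915,.0325),(0.5715,-0.152,.0325),(0.476,-0.083,.08),(.459,-.147,.08)]: print(proj(c,p).round(0))
s=snap('scene','s1')
a=cv2.resize(s['frame'][130:384,150:370],None,fx=2.36,fy=2.36,interpolation=cv2.INTER_CUBIC)
cv2.imwrite('pics/s1c.png',a[:,:,::-1])
E
```

```text
clock 1.733 pos [ 0.5164 -0.0946  0.143 ] grip 0.0716 F [-0.4  0.4 -0.3]
tool x [ 0.002 -0.001 -1.   ] y [0.718 0.697 0.   ]
shift mm [126.   -0.6  -0.3]
roll -0.005 j6 0.62
shift mm after roll [126.   -0.6  -0.3]
[[257. 188.]]
[[257. 267.]]
[[229. 167.]]
[[157. 210.]]
```

View pics/w1.png

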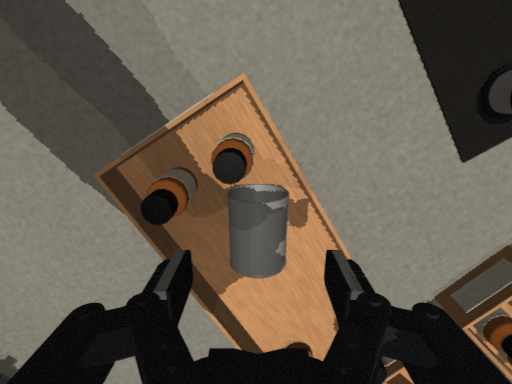

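View pics/s1c.png

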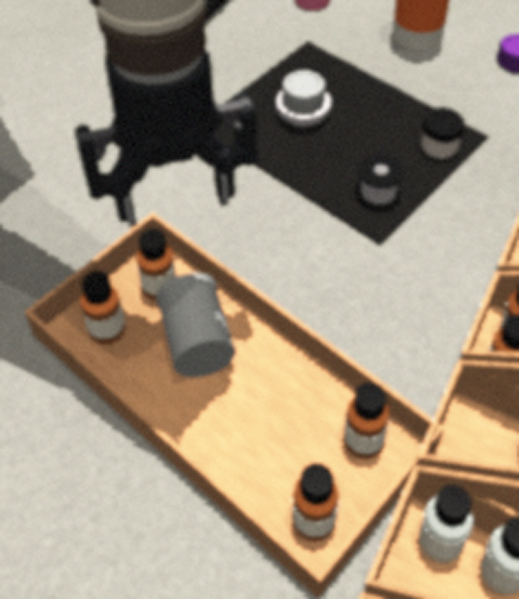

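Call:
arm_command:
  motion:
    - {"x": 0,"roll": 0,"z": 0.018,"y": 0,"fingers": 0.8}
    - {"x": 0.03,"roll": 0,"z": 0.002,"y": -0.0005,"fingers": 0.8}
    - {"x": 0.03,"roll": 0,"z": 0,"y": 0,"fingers": 0.8}
    - {"x": 0.03,"roll": 0,"z": 0,"y": 0,"fingers": 0.8}
    - {"x": 0.02,"roll": 0,"z": 0,"y": 0,"fingers": 0.8}
    - {"x": 0.015,"roll": 0,"z": 0,"y": 0,"fingers": 0.8}
    - {"x": 0,"roll": 0,"z": 0,"y": 0,"fingers": 0.8}

```text
clock: 2.42
eef_pos: [0.5356, -0.1069, 0.044]
tool_rot: [0.266, 0.643, -0.278, 0.663]
ft_force: [0.3, 1.0, -0.1]
grip_width: 0.0685
```

```bash
python3 - <<'E'
from h import *
goal([0.530,-0.109,0.017],[0.714,0.70])
c=snap('wrist','w2')
s=snap('scene','s2')
a=cv2.resize(s['frame'][130:384,150:370],None,fx=2.36,fy=2.36,interpolation=cv2.INTER_CUBIC)
cv2.imwrite('pics/s2c.png',a[:,:,::-1])
E
```

```text
clock 2.417 pos [ 0.5356 -0.1069  0.044 ] grip 0.0685 F [ 0.3  1.  -0.1]
tool x [ 0.02  -0.026 -0.999] y [ 0.71   0.704 -0.005]
shift mm [27.  -5.3 -3.3]
roll 0.006 j6 0.605
shift mm after roll [27.  -5.3 -3.3]
```

View pics/w2.png

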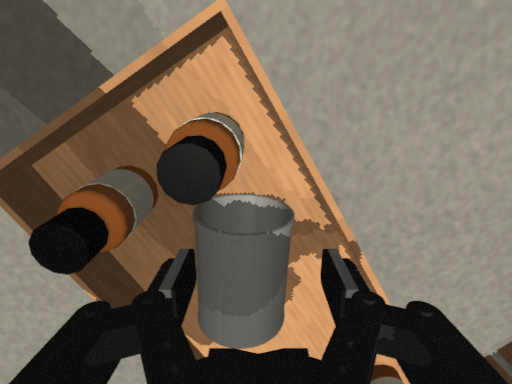

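View pics/s2c.png

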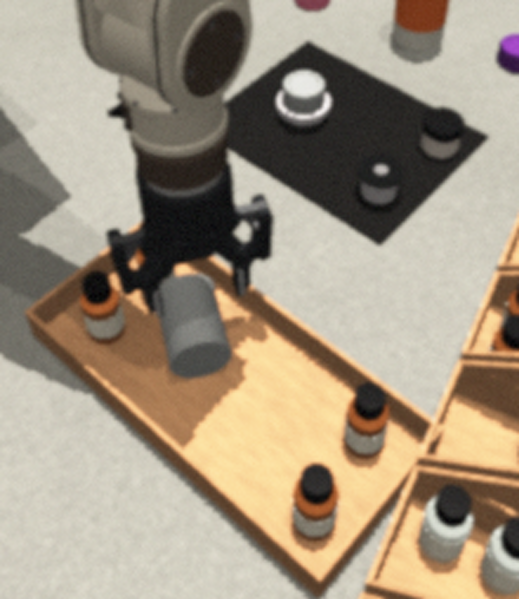

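```bash
python3 - <<'E'
from h import *
o=get_obs(); print(o['joint_pos'].round(3),o['joint_vel'].round(3),o['clock'],o['ft_force'],o['ft_torque'],o['tau'].round(1))
goal([0.530,-0.109,0.017])
E
```

```text
[-0.183  0.466 -0.189  0.885 -0.017  0.604] [ 0.004  0.026  0.001 -0.042  0.027 -0.005] 2.5167 [-0.00537032 -0.36084748 -0.38676092] [0.02666617 0.01796365 0.00984512] [ -0.6 -43.3  20.3   0.3  -0.3   0. ]
clock 2.517 pos [ 0.5391 -0.1053  0.0448] grip 0.0685 F [-0.  -0.4 -0.4]
tool x [ 0.027 -0.022 -0.999] y [0.709 0.705 0.003]
shift mm [27.7 -9.2 -4.8]
```

```bash
python3 - <<'E'
from h import *
for i in range(5):
    camera('top'); o=get_obs(); print(o['clock'],o['eef_pos'].round(4),o['joint_pos'].round(4),o['ft_force'].round(1))
E
```

```text
2.5667 [ 0.5395 -0.1051  0.0441] [-0.1833  0.4669 -0.1891  0.8839 -0.0164  0.6041] [ 0.2  1.  -0.1]
2.6167 [ 0.5393 -0.1051  0.0434] [-0.1835  0.4681 -0.1895  0.8832 -0.0162  0.6039] [ 0.   0.4 -0.1]
2.6667 [ 0.539  -0.1052  0.0427] [-0.1837  0.4692 -0.1898  0.8829 -0.0164  0.6038] [-0.4 -0.1 -0.8]
2.7167 [ 0.5386 -0.1054  0.0421] [-0.1841  0.47   -0.1901  0.8828 -0.0165  0.6038] [0.8 0.2 0.3]
2.7667 [ 0.5384 -0.1056  0.0417] [-0.1844  0.4708 -0.1903  0.8827 -0.0166  0.6037] [-0.3  0.8  0.1]
```

Call:
arm_command:
  motion:
    - {"x": 0,"roll": 0,"z": -0.002,"y": -0.005,"fingers": 0.8}
    - {"x": 0,"roll": 0,"z": -0.002,"y": -0.003,"fingers": 0.8}
    - {"x": 0,"roll": 0,"z": 0,"y": 0,"fingers": 0.8}

```text
clock: 3.02
eef_pos: [0.529, -0.1074, 0.0408]
tool_rot: [0.267, 0.643, -0.275, 0.663]
ft_force: [-0.5, -0.8, -0.5]
grip_width: 0.0683
```

```bash
python3 - <<'E'
from h import *
goal([0.530,-0.109,0.017])
E
```

```text
clock 3.017 pos [ 0.529  -0.1074  0.0408] grip 0.0683 F [-0.5 -0.8 -0.5]
tool x [ 0.022 -0.021 -1.   ] y [0.708 0.706 0.001]
shift mm [23.9 -0.5  1.1]
```

Call:
arm_command:
  motion:
    - {"x": 0.007,"roll": 0,"z": 0.001,"y": 0,"fingers": 0.8}
    - {"x": 0.008,"roll": 0,"z": 0,"y": 0,"fingers": 0.8}
    - {"x": 0.008,"roll": 0,"z": 0,"y": 0,"fingers": 0.8}
    - {"x": 0.003,"roll": 0,"z": 0,"y": 0,"fingers": 0.8}
    - {"x": 0,"roll": 0,"z": 0,"y": 0,"fingers": 0.8}

```text
clock: 3.43
eef_pos: [0.5297, -0.1089, 0.0112]
tool_rot: [0.268, 0.643, -0.275, 0.662]
ft_force: [-0.1, 0.1, 0.6]
grip_width: 0.0684
```

```bash
python3 - <<'E'
from h import *
goal([0.530,-0.109,0.017])
c=snap('wrist','w3')
E
```

```text
clock 3.433 pos [ 0.5297 -0.1089  0.0112] grip 0.0684 F [-0.1  0.1  0.6]
tool x [ 0.021 -0.02  -1.   ] y [0.709 0.706 0.001]
shift mm [-5.8  0.2  0.4]
```

View pics/w3.png

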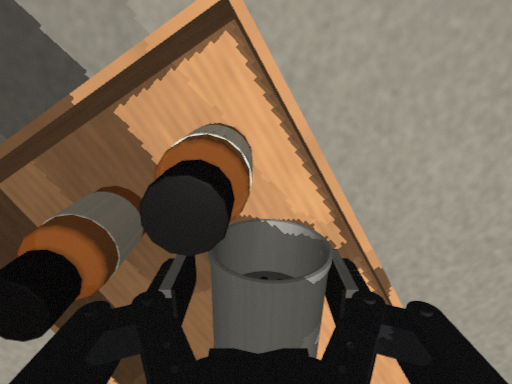

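Call:
arm_command:
  motion:
    - {"x": -0.004,"roll": 0,"z": 0,"y": 0,"fingers": 0.72}
    - {"x": 0,"roll": 0,"z": 0,"y": 0,"fingers": 0.6}
    - {"x": 0,"roll": 0,"z": 0,"y": 0,"fingers": 0.5}
    - {"x": 0,"roll": 0,"z": 0,"y": 0,"fingers": 0.5}
    - {"x": 0,"roll": 0,"z": 0,"y": 0,"fingers": 0.5}
    - {"x": 0,"roll": 0,"z": 0,"y": 0,"fingers": 0.5}

```text
clock: 3.98
eef_pos: [0.5295, -0.1087, 0.0168]
tool_rot: [0.268, 0.644, -0.275, 0.662]
ft_force: [-1.2, -0.4, -1.3]
grip_width: 0.0557
```

```bash
python3 - <<'E'
from h import *
goal([0.530,-0.109,0.07])
E
```

```text
clock 3.983 pos [ 0.5295 -0.1087  0.0168] grip 0.0557 F [-1.2 -0.4 -1.3]
tool x [ 0.02 -0.02 -1.  ] y [0.708 0.706 0.001]
shift mm [-53.2   0.2   2.1]
```

Call:
arm_command:
  motion:
    - {"x": -0.004,"roll": 0,"z": 0,"y": 0,"fingers": 0.5}
    - {"x": -0.008,"roll": 0,"z": 0,"y": 0,"fingers": 0.5}
    - {"x": -0.01,"roll": 0,"z": 0,"y": 0,"fingers": 0.5}
    - {"x": -0.01,"roll": 0,"z": 0,"y": 0,"fingers": 0.5}
    - {"x": -0.01,"roll": 0,"z": 0,"y": 0,"fingers": 0.5}
    - {"x": -0.008,"roll": 0,"z": 0,"y": 0,"fingers": 0.5}
    - {"x": -0.004,"roll": 0,"z": 0,"y": 0,"fingers": 0.5}
    - {"x": 0,"roll": 0,"z": 0,"y": 0,"fingers": 0.5}

```text
clock: 4.65
eef_pos: [0.5282, -0.1074, 0.0771]
tool_rot: [0.268, 0.644, -0.275, 0.662]
ft_force: [-0.7, 0.6, -2.8]
grip_width: 0.0559
```

```bash
python3 - <<'E'
from h import *
goal([0.530,-0.109,0.07])
c=snap('wrist','w4')
s=snap('scene','s4')
a=cv2.resize(s['frame'][180:384,150:370],None,fx=2.9,fy=2.9,interpolation=cv2.INTER_CUBIC)
cv2.imwrite('pics/s4c.png',a[:,:,::-1])
E
```

```text
clock 4.65 pos [ 0.5282 -0.1074  0.0771] grip 0.0559 F [-0.7  0.6 -2.8]
tool x [ 0.021 -0.02  -1.   ] y [0.708 0.706 0.001]
shift mm [7.2 0.2 2.2]
```

View pics/w4.png

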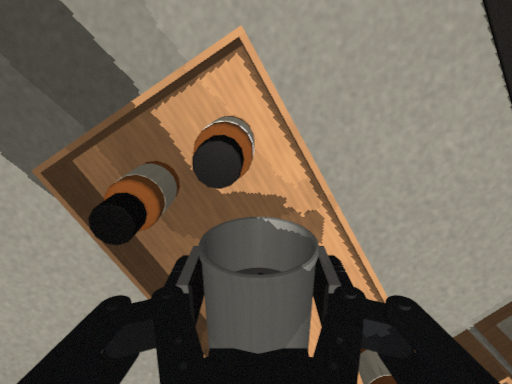

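View pics/s4c.png

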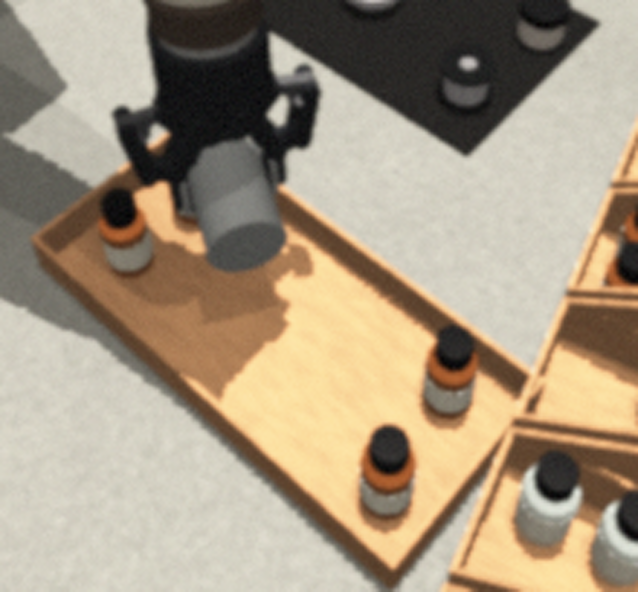

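Call:
arm_command:
  motion:
    - {"x": -0.005,"roll": 0,"z": 0.008,"y": -0.001,"fingers": 0.5}
    - {"x": 0,"roll": 0,"z": 0.014,"y": -0.001,"fingers": 0.5}
    - {"x": 0,"roll": 0,"z": 0.016,"y": -0.001,"fingers": 0.5}
    - {"x": 0,"roll": 0.06,"z": 0.016,"y": -0.001,"fingers": 0.5}
    - {"x": 0,"roll": 0.09,"z": 0.012,"y": -0.001,"fingers": 0.5}
    - {"x": 0,"roll": 0.09,"z": 0.006,"y": 0,"fingers": 0.5}
    - {"x": 0,"roll": 0.09,"z": 0,"y": 0,"fingers": 0.5}
    - {"x": 0,"roll": 0.09,"z": 0,"y": 0,"fingers": 0.5}
    - {"x": 0,"roll": 0.09,"z": 0,"y": 0,"fingers": 0.5}
    - {"x": 0,"roll": 0.09,"z": 0,"y": 0,"fingers": 0.5}
    - {"x": 0,"roll": 0.09,"z": 0,"y": 0,"fingers": 0.5}
    - {"x": 0,"roll": 0.09,"z": 0,"y": 0,"fingers": 0.5}
    - {"x": 0,"roll": 0.09,"z": 0,"y": 0,"fingers": 0.5}
    - {"x": 0,"roll": 0.09,"z": 0,"y": 0,"fingers": 0.5}
    - {"x": 0,"roll": 0.04,"z": 0,"y": 0,"fingers": 0.5}
    - {"x": 0,"roll": 0,"z": 0,"y": 0,"fingers": 0.5}

```text
clock: 6.08
eef_pos: [0.5742, -0.1726, 0.0747]
tool_rot: [-0.56, -0.422, 0.566, -0.434]
ft_force: [-0.2, 0.3, -1.9]
grip_width: 0.0556
```

```bash
python3 - <<'E'
from h import *
goal([0.577,-0.168,0.046],[.969,-.248])
s=snap('scene','s5')
a=cv2.resize(s['frame'][180:384,150:370],None,fx=2.9,fy=2.9,interpolation=cv2.INTER_CUBIC)
cv2.imwrite('pics/s5c.png',a[:,:,::-1])
E
```

```text
clock 6.083 pos [ 0.5742 -0.1726  0.0747] grip 0.0556 F [-0.2  0.3 -1.9]
tool x [ 0.003 -0.018 -1.   ] y [ 0.964 -0.267  0.008]
shift mm [28.6  1.3 -5.6]
roll -0.02 j6 1.557
shift mm after roll [28.6  1.4 -5.6]
```

View pics/s5c.png

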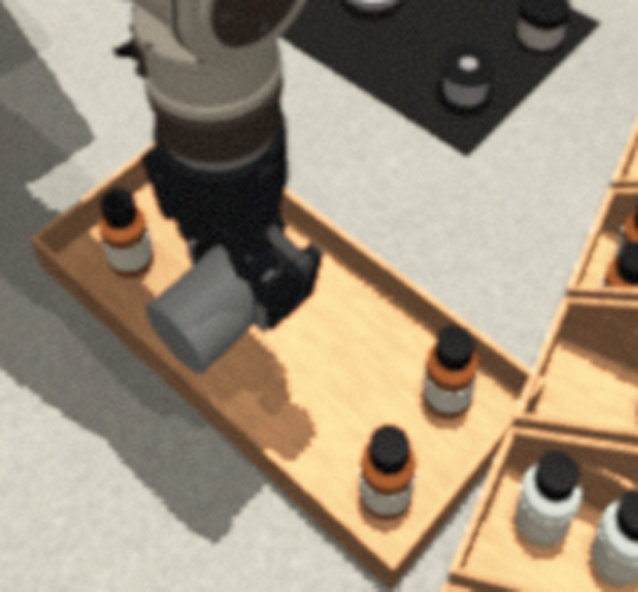

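Call:
arm_command:
  motion:
    - {"x": 0,"roll": 0,"z": -0.006,"y": 0.001,"fingers": 0.5}
    - {"x": 0.005,"roll": 0,"z": -0.003,"y": 0,"fingers": 0.5}
    - {"x": 0.008,"roll": 0,"z": 0,"y": 0,"fingers": 0.5}
    - {"x": 0.008,"roll": 0,"z": 0,"y": 0,"fingers": 0.5}
    - {"x": 0.003,"roll": 0,"z": 0,"y": 0,"fingers": 0.5}
    - {"x": 0,"roll": 0,"z": 0,"y": 0,"fingers": 0.5}

```text
clock: 6.63
eef_pos: [0.5778, -0.1638, 0.0468]
tool_rot: [-0.558, -0.424, 0.565, -0.435]
ft_force: [-1.1, 0.1, -1.6]
grip_width: 0.0562
```

```bash
python3 - <<'E'
from h import *
goal([0.577,-0.168,0.046],[.969,-.248])
s=snap('scene','s6')
a=cv2.resize(s['frame'][180:384,150:370],None,fx=2.9,fy=2.9,interpolation=cv2.INTER_CUBIC)
cv2.imwrite('pics/s6c.png',a[:,:,::-1])
E
```

```text
clock 6.633 pos [ 0.5778 -0.1638  0.0468] grip 0.0562 F [-1.1  0.1 -1.6]
tool x [ 0.001 -0.017 -1.   ] y [ 0.965 -0.262  0.006]
shift mm [0.9 0.3 4.2]
roll -0.014 j6 1.568
shift mm after roll [0.9 0.2 4.2]
```

View pics/s6c.png

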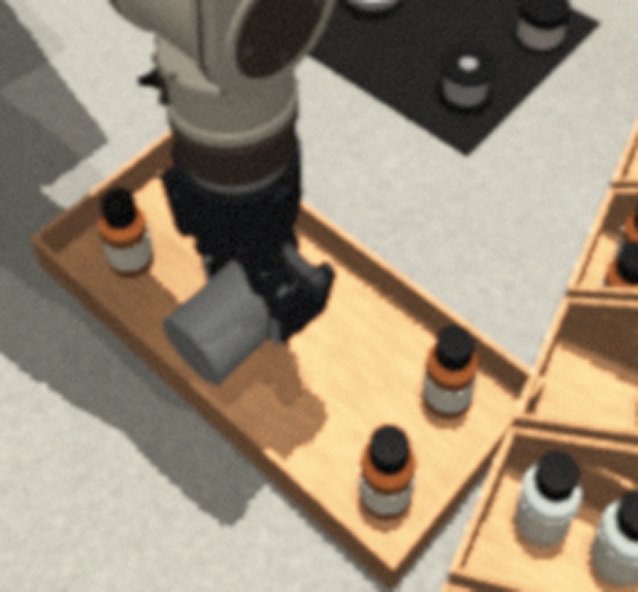

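Call:
arm_command:
  motion:
    - {"x": 0,"roll": 0,"z": 0.004,"y": 0,"fingers": 0.5}
    - {"x": 0,"roll": 0,"z": 0.004,"y": 0,"fingers": 0.5}
    - {"x": 0,"roll": 0,"z": 0.004,"y": 0,"fingers": 0.5}

```text
clock: 6.93
eef_pos: [0.576, -0.1687, 0.0476]
tool_rot: [0.561, 0.43, -0.56, 0.432]
ft_force: [0.7, 13.2, 3.3]
grip_width: 0.0561
```

```bash
python3 - <<'E'
from h import *
goal([0.577,-0.168,0.046],[.969,-.248])
E
```

```text
clock 6.933 pos [ 0.576  -0.1687  0.0476] grip 0.0561 F [ 0.7 13.2  3.3]
tool x [ 0.004 -0.002 -1.   ] y [ 0.966 -0.257  0.005]
shift mm [ 1.6  0.8 -0.9]
roll -0.009 j6 1.546
shift mm after roll [ 1.6  0.8 -0.9]
```

Call:
arm_command:
  motion:
    - {"x": 0,"roll": 0,"z": 0.005,"y": 0,"fingers": 0.5}
    - {"x": -0.002,"roll": 0,"z": 0.005,"y": 0,"fingers": 0.5}
    - {"x": -0.003,"roll": 0,"z": 0.004,"y": 0,"fingers": 0.5}

```text
clock: 7.18
eef_pos: [0.5748, -0.1701, 0.0534]
tool_rot: [0.567, 0.438, -0.55, 0.429]
ft_force: [1.7, 8.3, -5.5]
grip_width: 0.0561
```

```bash
python3 - <<'E'
from h import *
goal([0.577,-0.168,0.046],[.969,-.248])
s=snap('scene','s7')
a=cv2.resize(s['frame'][180:384,150:370],None,fx=2.9,fy=2.9,interpolation=cv2.INTER_CUBIC)
cv2.imwrite('pics/s7c.png',a[:,:,::-1])
E
```

```text
clock 7.183 pos [ 0.5748 -0.1701  0.0534] grip 0.0561 F [ 1.7  8.3 -5.5]
tool x [ 0.011  0.025 -1.   ] y [ 0.969 -0.248  0.004]
shift mm [ 7.4  1.6 -2.4]
roll -0.0 j6 1.52
shift mm after roll [ 7.4  1.6 -2.4]
```

View pics/s7c.png

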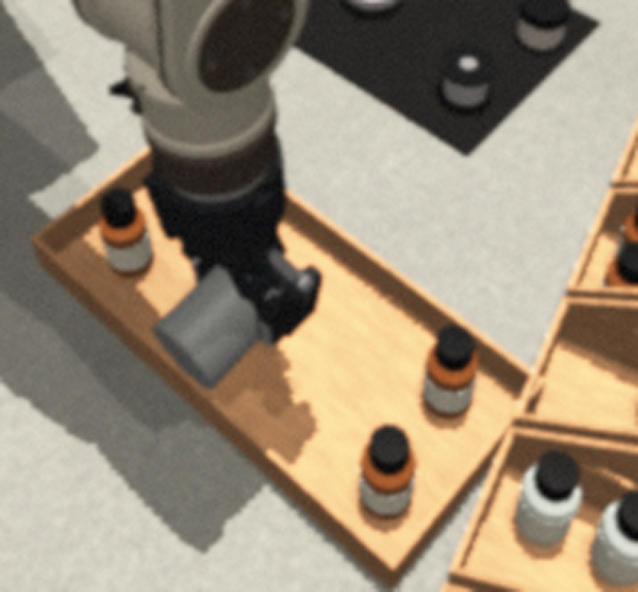

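Call:
arm_command:
  motion:
    - {"x": 0,"roll": 0,"z": -0.006,"y": 0.0,"fingers": 0.5}
    - {"x": 0.004,"roll": 0,"z": -0.008,"y": 0,"fingers": 0.5}
    - {"x": 0.007,"roll": 0,"z": -0.008,"y": 0,"fingers": 0.5}
    - {"x": 0.007,"roll": 0,"z": -0.006,"y": 0,"fingers": 0.5}
    - {"x": 0.007,"roll": 0,"z": 0,"y": 0,"fingers": 0.5}
    - {"x": 0.004,"roll": 0,"z": 0,"y": 0,"fingers": 0.5}
    - {"x": 0,"roll": 0,"z": 0,"y": 0,"fingers": 0.5}

```text
clock: 7.82
eef_pos: [0.5833, -0.1412, 0.0239]
tool_rot: [0.567, 0.437, -0.55, 0.43]
ft_force: [0.1, 0.2, -1.8]
grip_width: 0.0561
```

```bash
python3 - <<'E'
from h import *
goal([0.577,-0.168,0.018],[.969,-.248])
E
```

```text
clock 7.817 pos [ 0.5833 -0.1412  0.0239] grip 0.0561 F [ 0.1  0.2 -1.8]
tool x [ 0.013  0.022 -1.   ] y [ 0.969 -0.249  0.007]
shift mm [ 5.2  0.5 27.7]
roll -0.001 j6 1.572
shift mm after roll [ 5.2  0.5 27.7]
```

Call:
arm_command:
  motion:
    - {"x": 0.004,"roll": 0,"z": 0,"y": 0,"fingers": 0.6}
    - {"x": 0,"roll": 0,"z": 0,"y": 0,"fingers": 0.645}
    - {"x": 0,"roll": 0,"z": 0,"y": 0,"fingers": 0.655}
    - {"x": 0,"roll": 0,"z": 0,"y": 0,"fingers": 0.655}

```text
clock: 8.15
eef_pos: [0.5834, -0.1418, 0.0192]
tool_rot: [0.567, 0.437, -0.551, 0.43]
ft_force: [0.3, -0.2, -1.7]
grip_width: 0.0561
```

```bash
python3 - <<'E'
from h import *
goal([0.577,-0.168,0.018],[.969,-.248])
E
```

```text
clock 8.15 pos [ 0.5834 -0.1418  0.0192] grip 0.0561 F [ 0.3 -0.2 -1.7]
tool x [ 0.013  0.022 -1.   ] y [ 0.968 -0.25   0.007]
shift mm [ 0.5  0.3 27. ]
roll -0.001 j6 1.572
shift mm after roll [ 0.5  0.3 27. ]
```

Call:
arm_command:
  motion:
    - {"x": 0.003,"roll": 0,"z": 0,"y": 0,"fingers": 0.655}
    - {"x": 0,"roll": 0,"z": 0,"y": 0,"fingers": 0.665}
    - {"x": 0,"roll": 0,"z": 0,"y": 0,"fingers": 0.67}
    - {"x": 0,"roll": 0,"z": 0,"y": 0,"fingers": 0.675}
    - {"x": 0,"roll": 0,"z": 0,"y": 0,"fingers": 0.69}
    - {"x": 0,"roll": 0,"z": 0,"y": 0,"fingers": 0.71}
    - {"x": 0,"roll": 0,"z": 0,"y": 0,"fingers": 0.71}

```text
clock: 8.73
eef_pos: [0.5851, -0.143, 0.0185]
tool_rot: [0.568, 0.435, -0.55, 0.431]
ft_force: [-0.0, 1.0, -0.4]
grip_width: 0.0605
```

```bash
python3 - <<'E'
from h import *
goal([0.577,-0.168,0.018],[.969,-.248])
c=snap('wrist','w8')
E
```

```text
clock 8.733 pos [ 0.5851 -0.143   0.0185] grip 0.0605 F [-0.   1.  -0.4]
tool x [ 0.017  0.021 -1.   ] y [ 0.968 -0.251  0.012]
shift mm [-0.1 -1.6 26.3]
roll -0.003 j6 1.572
shift mm after roll [-0.1 -1.7 26.3]
```

View pics/w8.png

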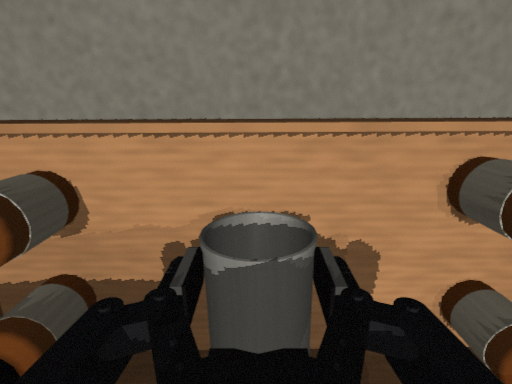

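Call:
arm_command:
  motion:
    - {"x": 0,"roll": 0,"z": -0.004,"y": 0,"fingers": 0.73}
    - {"x": 0,"roll": 0,"z": -0.008,"y": 0,"fingers": 0.73}
    - {"x": 0,"roll": 0,"z": -0.008,"y": 0,"fingers": 0.73}
    - {"x": 0,"roll": 0,"z": -0.005,"y": 0,"fingers": 0.73}
    - {"x": 0,"roll": 0,"z": 0,"y": 0,"fingers": 0.72}

```text
clock: 9.2
eef_pos: [0.5921, -0.1163, 0.0192]
tool_rot: [0.569, 0.435, -0.55, 0.431]
ft_force: [0.2, -0.5, 0.2]
grip_width: 0.0616
```

```bash
python3 - <<'E'
from h import *
goal([0.577,-0.168,0.018],[.969,-.248])
c=snap('wrist','w9')
E
```

```text
clock 9.2 pos [ 0.5921 -0.1163  0.0192] grip 0.0616 F [ 0.2 -0.5  0.2]
tool x [ 0.018  0.021 -1.   ] y [ 0.968 -0.251  0.012]
shift mm [-0.2 -1.6 53.9]
roll -0.003 j6 1.619
shift mm after roll [-0.2 -1.8 53.8]
```

View pics/w9.png

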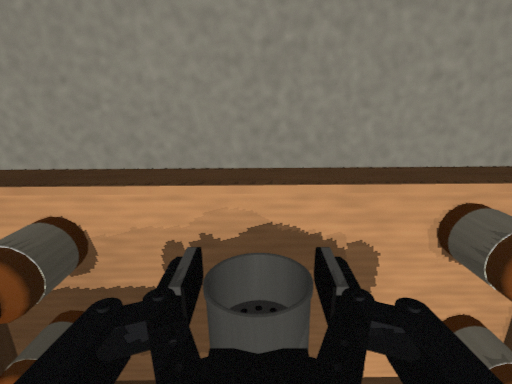

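Call:
arm_command:
  motion:
    - {"x": 0,"roll": 0,"z": 0,"y": 0,"fingers": 0.6}
    - {"x": 0,"roll": 0,"z": 0,"y": 0,"fingers": 0.5}
    - {"x": 0,"roll": 0,"z": 0,"y": 0,"fingers": 0.5}
    - {"x": 0,"roll": 0,"z": 0,"y": 0,"fingers": 0.5}
    - {"x": -0.003,"roll": 0,"z": 0,"y": 0,"fingers": 0.5}
    - {"x": -0.006,"roll": 0,"z": 0,"y": 0,"fingers": 0.5}
    - {"x": -0.008,"roll": 0,"z": 0,"y": 0,"fingers": 0.5}
    - {"x": -0.006,"roll": 0,"z": 0,"y": 0,"fingers": 0.5}
    - {"x": 0,"roll": 0,"z": 0,"y": 0,"fingers": 0.5}

```text
clock: 10.0
eef_pos: [0.5902, -0.1171, 0.0433]
tool_rot: [0.568, 0.435, -0.551, 0.43]
ft_force: [0.8, -0.2, -2.3]
grip_width: 0.0545
```

```bash
python3 - <<'E'
from h import *
goal([0.577,-0.168,0.018],[.969,-.248])
c=snap('wrist','w10')
s=snap('scene','s10')
a=cv2.resize(s['frame'][180:384,150:370],None,fx=2.9,fy=2.9,interpolation=cv2.INTER_CUBIC)
cv2.imwrite('pics/s10c.png',a[:,:,::-1])
E
```

```text
clock 10.0 pos [ 0.5902 -0.1171  0.0433] grip 0.0545 F [ 0.8 -0.2 -2.3]
tool x [ 0.014  0.022 -1.   ] y [ 0.968 -0.252  0.008]
shift mm [24.  -0.2 53.2]
roll -0.004 j6 1.617
shift mm after roll [24.  -0.4 53.2]
```

View pics/s10c.png

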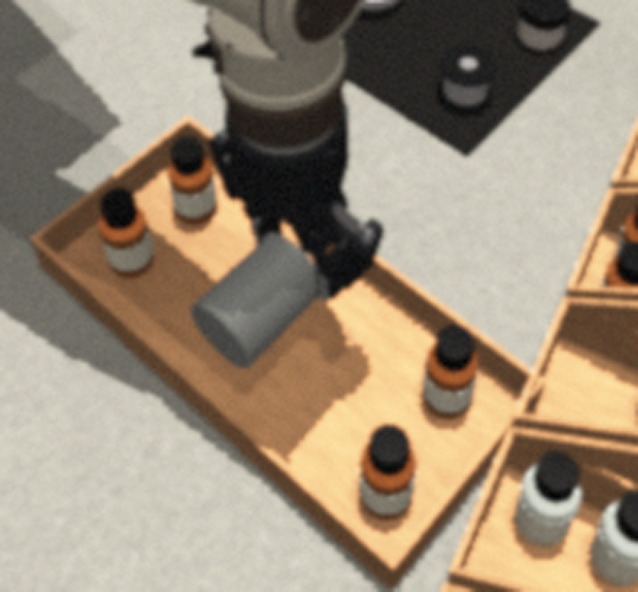

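View pics/w10.png

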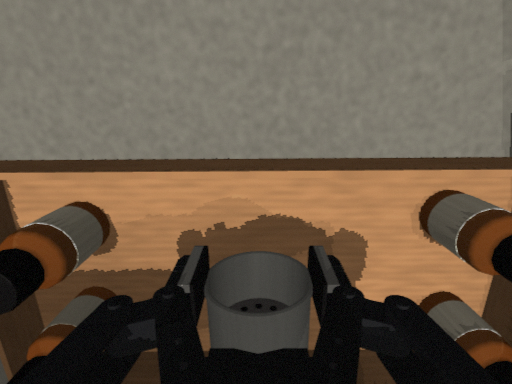

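Call:
arm_command:
  motion:
    - {"x": 0,"roll": 0,"z": 0,"y": 0,"fingers": 0.63}
    - {"x": 0,"roll": 0,"z": 0,"y": 0,"fingers": 0.64}
    - {"x": 0,"roll": 0,"z": 0,"y": 0,"fingers": 0.645}
    - {"x": 0,"roll": 0,"z": 0,"y": 0,"fingers": 0.65}
    - {"x": 0,"roll": 0,"z": 0,"y": 0,"fingers": 0.65}

```text
clock: 10.52
eef_pos: [0.589, -0.1167, 0.0414]
tool_rot: [0.567, 0.436, -0.551, 0.429]
ft_force: [1.4, -0.3, -1.4]
grip_width: 0.0558
```

```bash
cat > look.py <<'E'
from h import *
import sys
n=sys.argv[1]
goal([0.577,-0.168,0.018],[.969,-.248])
c=snap('wrist','w'+n)
s=snap('scene','s'+n)
a=cv2.resize(s['frame'][190:340,180:330],(384,384),interpolation=cv2.INTER_CUBIC)
b=c['frame'][192:384,100:412]; b=cv2.resize(b,(416,256))
o=np.zeros((384,800,3),np.uint8); o[:,:384]=a; o[:256,384:]=b
cv2.imwrite(f'pics/l{n}.png',o[:,:,::-1])
E
python3 look.py 11
```

```text
clock 10.517 pos [ 0.589  -0.1167  0.0414] grip 0.0558 F [ 1.4 -0.3 -1.4]
tool x [ 0.012  0.022 -1.   ] y [ 0.968 -0.252  0.006]
shift mm [22.1  1.2 53.2]
roll -0.004 j6 1.617
shift mm after roll [22.1  1.  53.2]
```

View pics/l11.png

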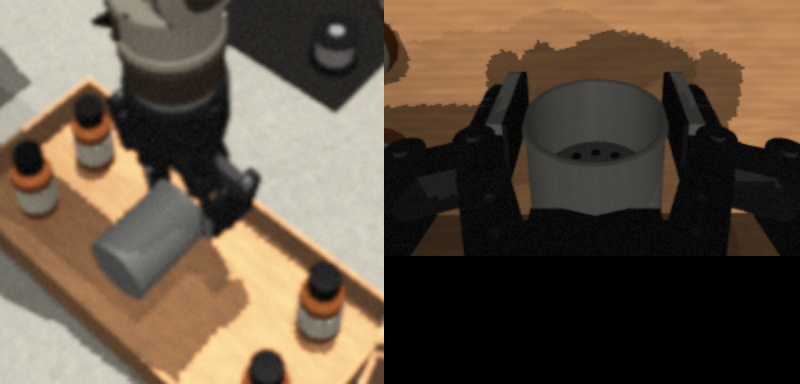

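Call:
arm_command:
  motion:
    - {"x": 0,"roll": 0,"z": 0,"y": 0,"fingers": 0.653}
    - {"x": 0,"roll": 0,"z": 0,"y": 0,"fingers": 0.656}
    - {"x": 0,"roll": 0,"z": 0,"y": 0,"fingers": 0.656}

```text
clock: 10.87
eef_pos: [0.5889, -0.1167, 0.0412]
tool_rot: [0.567, 0.436, -0.551, 0.429]
ft_force: [0.8, -0.3, -1.7]
grip_width: 0.0562
```

```bash
python3 look.py 12
```

```text
clock 10.867 pos [ 0.5889 -0.1167  0.0412] grip 0.0562 F [ 0.8 -0.3 -1.7]
tool x [ 0.011  0.022 -1.   ] y [ 0.968 -0.252  0.005]
shift mm [21.9  1.3 53.2]
roll -0.004 j6 1.617
shift mm after roll [21.9  1.1 53.2]
```

View pics/l12.png

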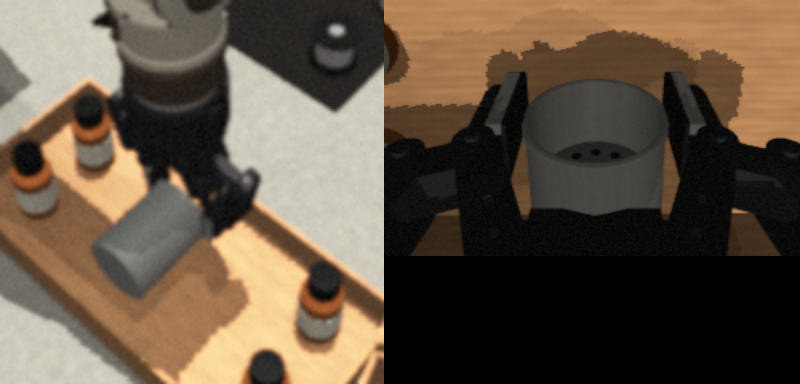

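Call:
arm_command:
  motion:
    - {"x": -0.004,"roll": 0,"z": 0.002,"y": 0,"fingers": 0.653}
    - {"x": -0.005,"roll": 0,"z": 0.002,"y": 0,"fingers": 0.653}
    - {"x": -0.005,"roll": 0,"z": 0.002,"y": 0,"fingers": 0.653}
    - {"x": 0,"roll": 0,"z": 0,"y": 0,"fingers": 0.653}
    - {"x": 0,"roll": 0,"z": 0,"y": 0,"fingers": 0.653}

```text
clock: 11.38
eef_pos: [0.5872, -0.1237, 0.057]
tool_rot: [0.567, 0.436, -0.551, 0.429]
ft_force: [-1.0, 0.7, -1.3]
grip_width: 0.0561
```

```bash
python3 look.py 13
```

```text
clock 11.383 pos [ 0.5872 -0.1237  0.057 ] grip 0.0561 F [-1.   0.7 -1.3]
tool x [ 0.012  0.022 -1.   ] y [ 0.968 -0.252  0.006]
shift mm [37.9  1.1 46.4]
roll -0.004 j6 1.605
shift mm after roll [37.9  0.9 46.4]
```

View pics/l13.png

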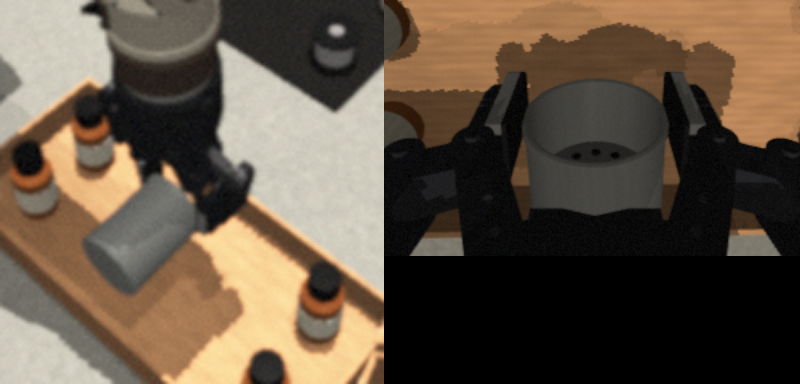

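Call:
arm_command:
  motion:
    - {"x": 0,"roll": 0,"z": 0,"y": 0,"fingers": 0.658}
    - {"x": 0,"roll": 0,"z": 0,"y": 0,"fingers": 0.66}
    - {"x": 0,"roll": 0,"z": 0,"y": 0,"fingers": 0.662}
    - {"x": 0,"roll": 0,"z": 0,"y": 0,"fingers": 0.662}

```text
clock: 11.82
eef_pos: [0.5876, -0.123, 0.0571]
tool_rot: [0.568, 0.436, -0.551, 0.429]
ft_force: [-0.1, 2.2, 2.4]
grip_width: 0.0567
```

```bash
python3 look.py 14
```

```text
clock 11.817 pos [ 0.5876 -0.123   0.0571] grip 0.0567 F [-0.1  2.2  2.4]
tool x [ 0.013  0.023 -1.   ] y [ 0.968 -0.251  0.006]
shift mm [37.9  0.8 47.1]
roll -0.003 j6 1.606
shift mm after roll [37.9  0.6 47.1]
```

View pics/l14.png

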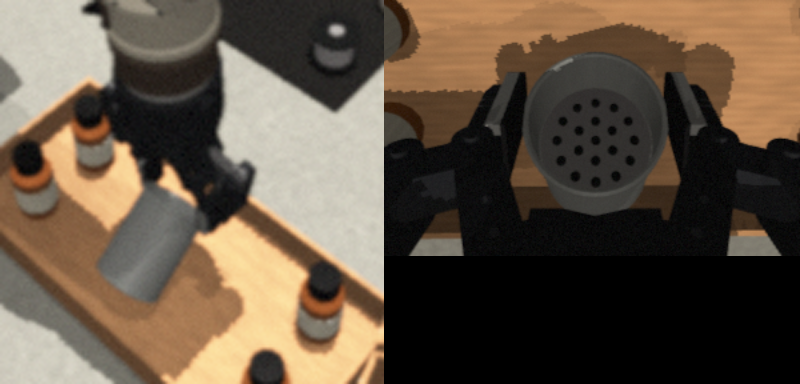

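Call:
arm_command:
  motion:
    - {"x": 0,"roll": 0,"z": 0,"y": 0,"fingers": 0.655}
    - {"x": -0.004,"roll": 0,"z": 0.003,"y": 0,"fingers": 0.653}
    - {"x": -0.005,"roll": 0,"z": 0.003,"y": 0,"fingers": 0.653}
    - {"x": -0.003,"roll": 0,"z": 0,"y": 0,"fingers": 0.653}
    - {"x": 0,"roll": 0,"z": 0,"y": 0,"fingers": 0.658}
    - {"x": 0,"roll": 0,"z": 0,"y": 0,"fingers": 0.661}
    - {"x": 0,"roll": 0,"z": 0,"y": 0,"fingers": 0.662}
    - {"x": 0,"roll": 0,"z": 0,"y": 0,"fingers": 0.662}

```text
clock: 12.58
eef_pos: [0.5847, -0.1311, 0.0695]
tool_rot: [0.567, 0.436, -0.552, 0.429]
ft_force: [-0.6, 0.6, 0.6]
grip_width: 0.057
```

```bash
python3 look.py 15
```

```text
clock 12.583 pos [ 0.5847 -0.1311  0.0695] grip 0.057 F [-0.6  0.6  0.6]
tool x [ 0.01  0.02 -1.  ] y [ 0.968 -0.252  0.005]
shift mm [50.7  1.6 38.7]
roll -0.004 j6 1.594
shift mm after roll [50.7  1.4 38.7]
```

View pics/l15.png

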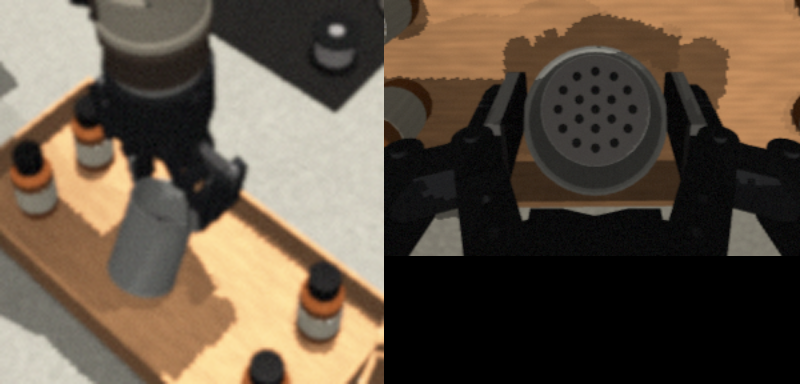

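Call:
arm_command:
  motion:
    - {"x": 0.003,"roll": 0,"z": 0.001,"y": 0,"fingers": 0.662}
    - {"x": 0.003,"roll": 0,"z": 0.001,"y": 0,"fingers": 0.662}
    - {"x": 0,"roll": 0,"z": 0,"y": 0,"fingers": 0.665}
    - {"x": 0,"roll": 0,"z": 0,"y": 0,"fingers": 0.67}
    - {"x": 0,"roll": 0,"z": 0,"y": 0,"fingers": 0.675}
    - {"x": 0,"roll": 0,"z": 0,"y": 0,"fingers": 0.68}
    - {"x": 0,"roll": 0,"z": 0,"y": 0,"fingers": 0.69}
    - {"x": 0,"roll": 0,"z": 0,"y": 0,"fingers": 0.69}

```text
clock: 13.35
eef_pos: [0.5879, -0.1331, 0.0674]
tool_rot: [0.568, 0.434, -0.55, 0.432]
ft_force: [-0.0, 0.6, -1.1]
grip_width: 0.0589
```

```bash
python3 look.py 16
```

```text
clock 13.35 pos [ 0.5879 -0.1331  0.0674] grip 0.0589 F [-0.   0.6 -1.1]
tool x [ 0.019  0.018 -1.   ] y [ 0.968 -0.251  0.014]
shift mm [48.6 -2.5 37.6]
roll -0.003 j6 1.59
shift mm after roll [48.6 -2.6 37.6]
```

View pics/l16.png

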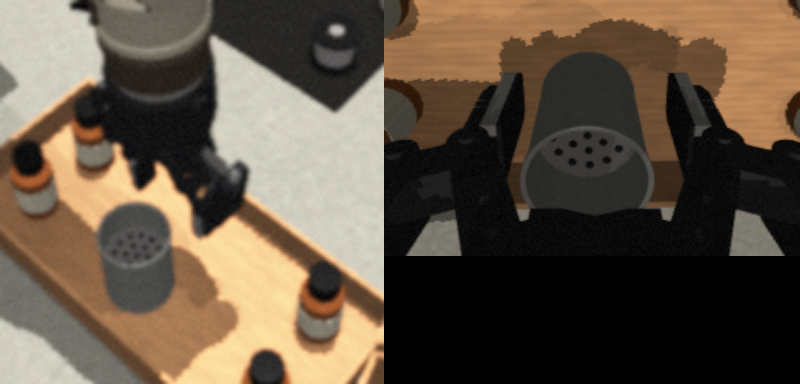

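Call:
arm_command:
  motion:
    - {"x": 0,"roll": 0,"z": 0,"y": 0,"fingers": 0.75}
    - {"x": 0,"roll": 0,"z": 0,"y": 0,"fingers": 0.8}
    - {"x": -0.01,"roll": 0,"z": 0,"y": 0,"fingers": 0.8}
    - {"x": -0.015,"roll": 0,"z": 0,"y": 0,"fingers": 0.8}
    - {"x": -0.02,"roll": 0,"z": 0,"y": 0,"fingers": 0.85}
    - {"x": -0.02,"roll": 0,"z": 0,"y": 0,"fingers": 0.9}
    - {"x": -0.02,"roll": 0,"z": 0,"y": 0,"fingers": 0.9}
    - {"x": -0.01,"roll": 0,"z": 0,"y": 0,"fingers": 0.9}
    - {"x": 0,"roll": 0,"z": 0,"y": 0,"fingers": 0.9}

```text
clock: 14.2
eef_pos: [0.5846, -0.1346, 0.1685]
tool_rot: [0.568, 0.435, -0.551, 0.431]
ft_force: [1.0, 0.1, 0.5]
grip_width: 0.0768
```

```bash
python3 look.py 17; python3 - <<'E'
from h import *
c=snap('top','t17')
a=cv2.resize(c['frame'][95:225,280:390],None,fx=4.6,fy=4.6,interpolation=cv2.INTER_CUBIC)
cv2.imwrite('pics/t17c.png',a[:,:,::-1])
E
```

```text
clock 14.2 pos [ 0.5846 -0.1346  0.1685] grip 0.0768 F [1.  0.1 0.5]
tool x [ 0.016  0.019 -1.   ] y [ 0.968 -0.251  0.01 ]
shift mm [149.7  -0.6  37.6]
roll -0.003 j6 1.587
shift mm after roll [149.7  -0.7  37.6]
```

View pics/l17.png

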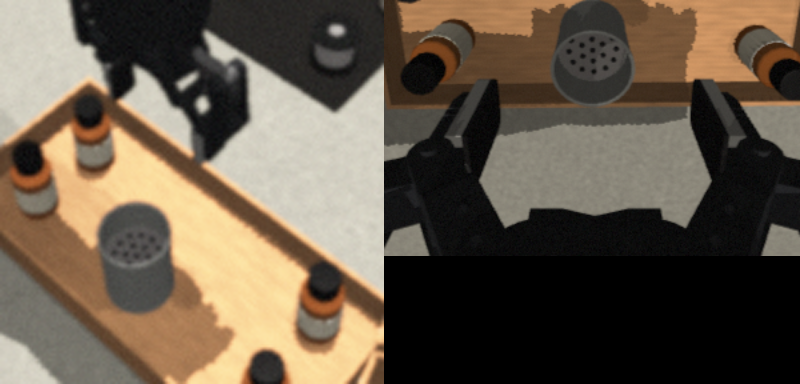

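View pics/t17c.png

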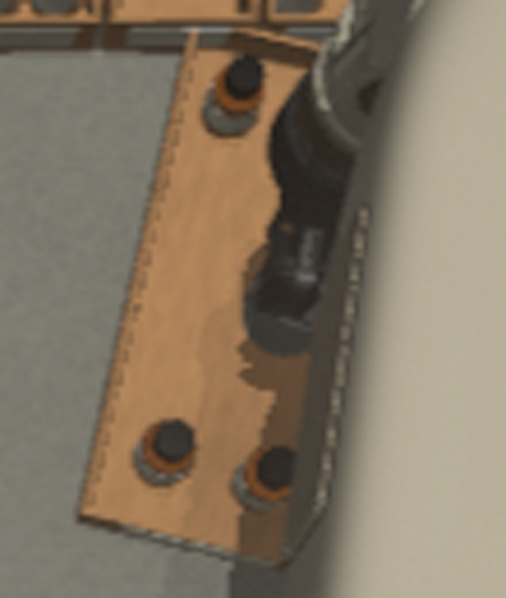

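```bash
python3 - <<'E'
from h import *
s=load('s17')
# tin rim in scene crop px: ellipse approx centre (135,237)/384*150 + (180,190)
for uv in [(135,237)]:
    u=180+uv[0]*150/384; v=190+uv[1]*150/384
    print(u,v,plane(s,u,v,.079))
w=load('w17')
u=100+593/416*312; # placeholder
goal([0.494,0.2025,0.15])
E
```

```text
232.734375 282.578125 [ 0.57928838 -0.17570962  0.079     ]
clock 14.35 pos [ 0.583  -0.1342  0.165 ] grip 0.0764 F [ 0.2  0.  -0.4]
tool x [ 0.011  0.02  -1.   ] y [ 0.968 -0.251  0.005]
shift mm [  20.9 -170.7 -303.2]
```

Call:
arm_command:
  motion:
    - {"x": 0,"roll": 0,"z": -0.01,"y": -0.006,"fingers": 0.9}
    - {"x": 0,"roll": 0,"z": -0.02,"y": -0.011,"fingers": 0.9}
    - {"x": 0,"roll": 0,"z": -0.025,"y": -0.014,"fingers": 0.9}
    - {"x": 0,"roll": 0,"z": -0.025,"y": -0.014,"fingers": 0.9}
    - {"x": 0,"roll": 0,"z": -0.025,"y": -0.014,"fingers": 0.9}
    - {"x": 0,"roll": 0,"z": -0.025,"y": -0.014,"fingers": 0.9}
    - {"x": 0,"roll": 0,"z": -0.025,"y": -0.014,"fingers": 0.9}
    - {"x": 0,"roll": 0,"z": -0.025,"y": -0.014,"fingers": 0.9}
    - {"x": 0,"roll": 0,"z": -0.025,"y": -0.014,"fingers": 0.9}
    - {"x": 0,"roll": 0,"z": -0.025,"y": -0.014,"fingers": 0.9}
    - {"x": 0,"roll": 0,"z": -0.025,"y": -0.014,"fingers": 0.9}
    - {"x": 0,"roll": 0,"z": -0.02,"y": -0.011,"fingers": 0.9}
    - {"x": 0,"roll": 0,"z": -0.01,"y": -0.006,"fingers": 0.9}
    - {"x": 0,"roll": 0,"z": 0,"y": 0,"fingers": 0.9}

```text
clock: 15.52
eef_pos: [0.4773, 0.2015, 0.1527]
tool_rot: [-0.556, -0.444, 0.563, -0.421]
ft_force: [-0.4, 0.3, 0.8]
grip_width: 0.0767
```

```bash
python3 - <<'E'
from h import *
goal([0.494,0.2025,0.12],[.969,-.248])
c=snap('wrist','w18'); snap('top','t18'); s=snap('scene','s18')
print(proj(c,(0.494,0.2025,.021)))
t=load('t18')['frame']
a=cv2.resize(t[95:225,180:390],None,fx=3.8,fy=3.8,interpolation=cv2.INTER_CUBIC)
cv2.imwrite('pics/t18c.png',a[:,:,::-1])
E
```

```text
clock 15.517 pos [0.4773 0.2015 0.1527] grip 0.0767 F [-0.4  0.3  0.8]
tool x [-0.028  0.02  -0.999] y [ 0.967 -0.251 -0.032]
shift mm [32.3 17.  -4.8]
roll -0.004 j6 2.207
shift mm after roll [32.3 17.  -4.7]
[[278.13401662 184.28302269]]
```

View pics/w18.png

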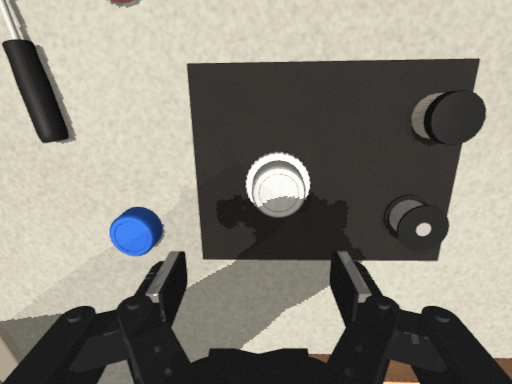

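View pics/t18c.png

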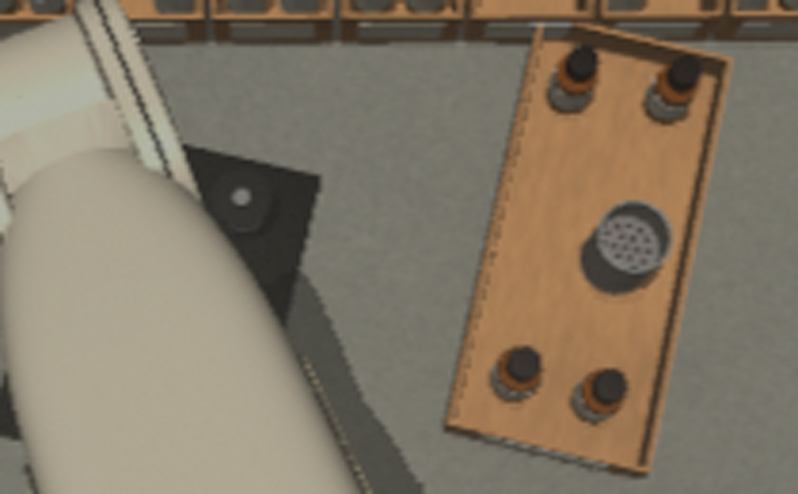

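Call:
arm_command:
  motion:
    - {"x": 0,"roll": 0,"z": -0.002,"y": 0.008,"fingers": 0.9}
    - {"x": 0.008,"roll": 0,"z": -0.002,"y": 0.008,"fingers": 0.9}
    - {"x": 0.012,"roll": 0,"z": 0,"y": 0.002,"fingers": 0.9}
    - {"x": 0.012,"roll": 0,"z": 0,"y": 0,"fingers": 0.9}
    - {"x": 0.012,"roll": 0,"z": 0,"y": 0,"fingers": 0.9}
    - {"x": 0.012,"roll": 0,"z": 0,"y": 0,"fingers": 0.9}
    - {"x": 0.012,"roll": 0,"z": 0,"y": 0,"fingers": 0.9}
    - {"x": 0.008,"roll": 0,"z": 0,"y": 0,"fingers": 0.9}
    - {"x": 0,"roll": 0,"z": 0,"y": 0,"fingers": 0.9}

```text
clock: 16.42
eef_pos: [0.5057, 0.1894, 0.0694]
tool_rot: [-0.562, -0.436, 0.566, -0.416]
ft_force: [-0.5, 0.2, 0.6]
grip_width: 0.0769
```

```bash
python3 - <<'E'
from h import *
goal([0.494,0.2025,0.006],[.969,-.248])
c=snap('wrist','w19'); 
E
```

```text
clock 16.417 pos [0.5057 0.1894 0.0694] grip 0.0769 F [-0.5  0.2  0.6]
tool x [-0.022  0.018 -1.   ] y [ 0.962 -0.272 -0.026]
shift mm [ 63.9 -13.2  -8.7]
roll -0.026 j6 2.191
shift mm after roll [ 63.9 -12.9  -9.1]
```

View pics/w19.png

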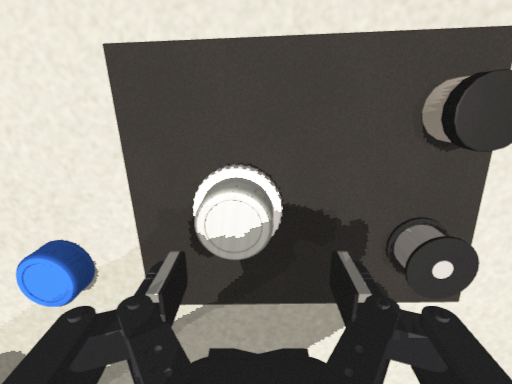

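Call:
arm_command:
  motion:
    - {"x": 0,"roll": 0,"z": -0.004,"y": -0.006,"fingers": 0.9}
    - {"x": 0,"roll": 0,"z": -0.004,"y": -0.006,"fingers": 0.9}
    - {"x": 0,"roll": -0.01,"z": 0,"y": 0,"fingers": 0.9}
    - {"x": 0,"roll": 0,"z": 0,"y": 0,"fingers": 0.9}

```text
clock: 16.8
eef_pos: [0.4978, 0.201, 0.0721]
tool_rot: [-0.561, -0.438, 0.563, -0.419]
ft_force: [1.2, 0.3, 0.3]
grip_width: 0.0769
```

```bash
python3 - <<'E'
from h import *
goal([0.494,0.2025,0.006],[.969,-.248])
E
```

```text
clock 16.8 pos [0.4978 0.201  0.0721] grip 0.0769 F [1.2 0.3 0.3]
tool x [-0.019  0.02  -1.   ] y [ 0.964 -0.264 -0.023]
shift mm [66.1 -2.5  0.5]
roll -0.017 j6 2.208
shift mm after roll [66.1 -2.5  0.5]
```

Call:
arm_command:
  motion:
    - {"x": 0.005,"roll": 0,"z": 0,"y": -0.002,"fingers": 0.9}
    - {"x": 0.008,"roll": 0,"z": 0,"y": 0,"fingers": 0.9}
    - {"x": 0.008,"roll": 0,"z": 0,"y": 0,"fingers": 0.9}
    - {"x": 0.008,"roll": 0,"z": 0,"y": 0,"fingers": 0.9}
    - {"x": 0.006,"roll": 0,"z": 0,"y": 0,"fingers": 0.9}
    - {"x": 0,"roll": 0,"z": 0,"y": 0,"fingers": 0.9}

```text
clock: 17.3
eef_pos: [0.4957, 0.2036, 0.0353]
tool_rot: [0.562, 0.439, -0.561, 0.42]
ft_force: [0.4, -0.5, 0.8]
grip_width: 0.0767
```

```bash
python3 - <<'E'
from h import *
goal([0.494,0.2025,0.006],[.969,-.248])
c=snap('wrist','w20'); 
E
```

```text
clock 17.3 pos [0.4957 0.2036 0.0353] grip 0.0767 F [ 0.4 -0.5  0.8]
tool x [-0.015  0.021 -1.   ] y [ 0.965 -0.262 -0.02 ]
shift mm [29.3 -0.7  2. ]
roll -0.015 j6 2.212
shift mm after roll [29.3 -0.8  2. ]
```

View pics/w20.png

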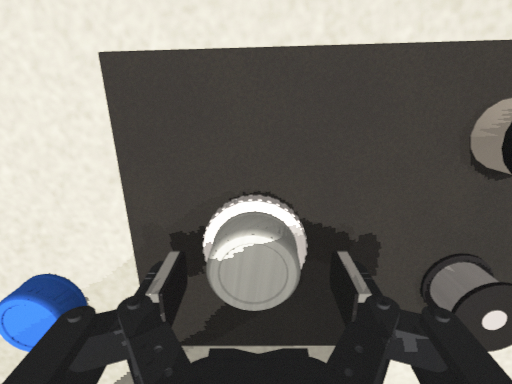

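Call:
arm_command:
  motion:
    - {"x": 0.005,"roll": 0,"z": 0.002,"y": 0,"fingers": 0.9}
    - {"x": 0.006,"roll": 0,"z": 0,"y": 0,"fingers": 0.9}
    - {"x": 0.006,"roll": 0,"z": 0,"y": 0,"fingers": 0.9}
    - {"x": 0.004,"roll": 0,"z": 0,"y": 0,"fingers": 0.9}
    - {"x": 0.001,"roll": 0,"z": 0,"y": 0,"fingers": 0.9}
    - {"x": 0,"roll": 0,"z": 0,"y": 0,"fingers": 0.9}

```text
clock: 17.85
eef_pos: [0.4952, 0.2017, 0.0111]
tool_rot: [0.562, 0.438, -0.562, 0.42]
ft_force: [-0.3, 0.6, -0.4]
grip_width: 0.0769
```

```bash
python3 - <<'E'
from h import *
goal([0.494,0.2025,0.006],[.969,-.248])
c=snap('wrist','w21'); 
s=snap('scene','s21')
a=cv2.resize(s['frame'][130:210,230:320],None,fx=6,fy=6,interpolation=cv2.INTER_CUBIC)
cv2.imwrite('pics/s21c.png',a[:,:,::-1])
E
```

```text
clock 17.85 pos [0.4952 0.2017 0.0111] grip 0.0769 F [-0.3  0.6 -0.4]
tool x [-0.015  0.021 -1.   ] y [ 0.965 -0.263 -0.02 ]
shift mm [ 5.1 -1.2 -0.4]
roll -0.016 j6 2.209
shift mm after roll [ 5.1 -1.2 -0.4]
```

View pics/w21.png

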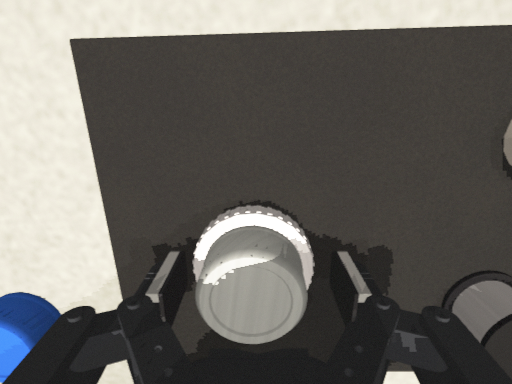

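View pics/s21c.png

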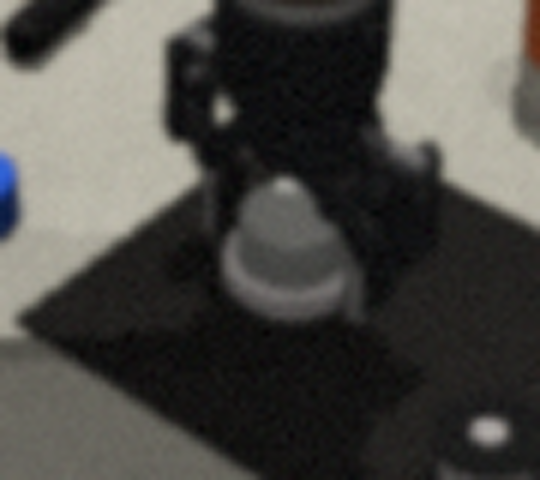

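Call:
arm_command:
  motion:
    - {"x": 0.004,"roll": 0,"z": 0,"y": -0.001,"fingers": 0.88}
    - {"x": 0.001,"roll": 0,"z": 0,"y": 0,"fingers": 0.84}
    - {"x": 0,"roll": 0,"z": 0,"y": 0,"fingers": 0.79}
    - {"x": 0,"roll": 0,"z": 0,"y": 0,"fingers": 0.74}
    - {"x": 0,"roll": 0,"z": 0,"y": 0,"fingers": 0.69}
    - {"x": 0,"roll": 0,"z": 0,"y": 0,"fingers": 0.6}
    - {"x": 0,"roll": 0,"z": 0,"y": 0,"fingers": 0.55}
    - {"x": 0,"roll": 0,"z": 0,"y": 0,"fingers": 0.55}

```text
clock: 18.62
eef_pos: [0.4948, 0.2027, 0.0076]
tool_rot: [0.563, 0.438, -0.561, 0.42]
ft_force: [-0.0, 0.3, 1.3]
grip_width: 0.06
```

```bash
python3 - <<'E'
from h import *
goal([0.494,0.2025,0.006],[.969,-.248])
E
```

```text
clock 18.617 pos [0.4948 0.2027 0.0076] grip 0.06 F [-0.   0.3  1.3]
tool x [-0.013  0.022 -1.   ] y [ 0.965 -0.262 -0.018]
shift mm [ 1.6 -0.7  0.4]
roll -0.015 j6 2.211
shift mm after roll [ 1.6 -0.7  0.4]
```

Call:
arm_command:
  motion:
    - {"x": -0.003,"roll": 0,"z": 0,"y": 0,"fingers": 0.5}
    - {"x": -0.005,"roll": 0,"z": 0,"y": 0,"fingers": 0.5}
    - {"x": -0.008,"roll": 0,"z": 0,"y": 0,"fingers": 0.5}
    - {"x": -0.01,"roll": 0,"z": 0,"y": 0,"fingers": 0.5}
    - {"x": -0.01,"roll": 0,"z": 0,"y": 0,"fingers": 0.5}
    - {"x": -0.008,"roll": 0,"z": 0,"y": 0,"fingers": 0.5}
    - {"x": -0.004,"roll": 0,"z": 0,"y": 0,"fingers": 0.5}
    - {"x": 0,"roll": 0,"z": 0,"y": 0,"fingers": 0.5}

```text
clock: 19.28
eef_pos: [0.4956, 0.2014, 0.0608]
tool_rot: [0.563, 0.438, -0.561, 0.42]
ft_force: [0.9, 0.5, -2.3]
grip_width: 0.0595
```

```bash
python3 - <<'E'
from h import *
goal([0.494,0.2025,0.12],[.969,-.248])
c=snap('wrist','w22'); 
s=snap('scene','s22')
a=cv2.resize(s['frame'][120:210,230:320],None,fx=6,fy=6,interpolation=cv2.INTER_CUBIC)
o=np.hstack([a[:384,:400],c['frame'][:,60:460]])
cv2.imwrite('pics/l22.png',o[:,:,::-1])
E
```

```text
clock 19.283 pos [0.4956 0.2014 0.0608] grip 0.0595 F [ 0.9  0.5 -2.3]
tool x [-0.012  0.022 -1.   ] y [ 0.965 -0.263 -0.018]
shift mm [-59.1  -2.9  -1.7]
roll -0.016 j6 2.209
shift mm after roll [-59.1  -2.9  -1.7]
```

View pics/l22.png

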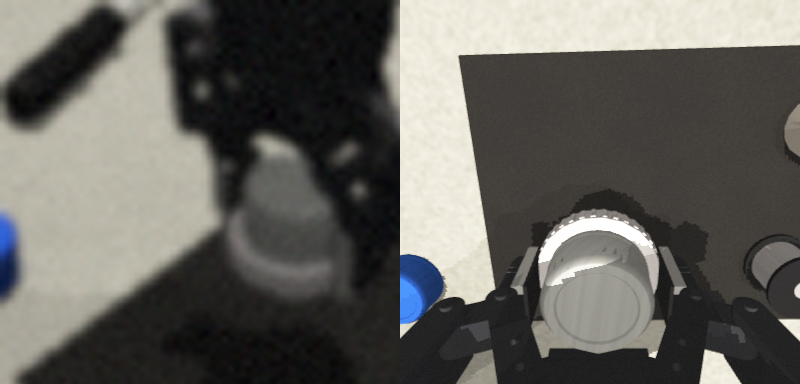

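```bash
python3 - <<'E'
from h import *
t=load('t18');s=load('s18')
A=cv2.resize(t['frame'][138:178,326:366],(400,400),interpolation=cv2.INTER_CUBIC)
B=cv2.resize(s['frame'][255:320,205:270],(400,400),interpolation=cv2.INTER_CUBIC)
cv2.imwrite('pics/tin.png',np.hstack([A,B])[:,:,::-1])
E
```

```text
(no output)
```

View pics/tin.png

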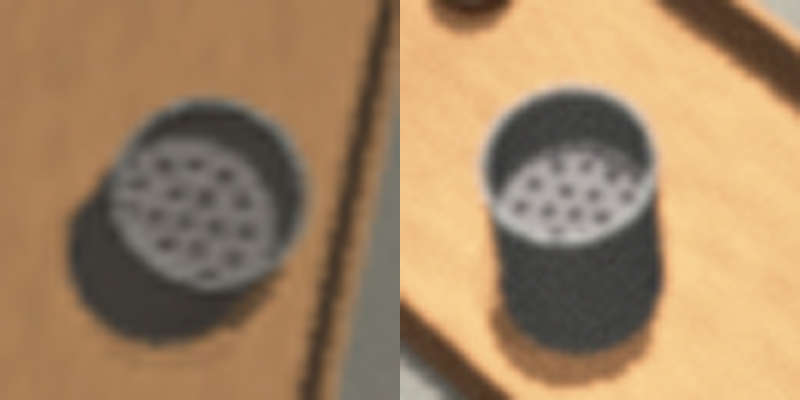

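```bash
python3 - <<'E'
from h import *
t=load('t18');s=load('s18')
p=plane(t,346.4,157.0,.079);q=plane(s,231.96,281.56,.079);print(p,q)
# ellipse-centre bias + triangulate
a=np.linspace(0,2*np.pi,72,endpoint=False)
for c,m in((t,(346.4,157.0)),(s,(231.96,281.56))):
    x=np.array([.58,-.174])
    for k in range(5):
        P=np.c_[x[0]+.0285*np.cos(a),x[1]+.0285*np.sin(a),0*a+.079]; r=proj(c,P); e=(r.min(0)+r.max(0))/2
        x=x+(plane(c,*m,.079)-plane(c,*e,.079))[:2]
    print('centre',x, r.min(0).round(1),r.max(0).round(1))
goal([*x,0.12])
E
```

```text
[ 0.57367112 -0.17080541  0.079     ] [ 0.57680472 -0.174477    0.079     ]
centre [ 0.57381091 -0.17080461] [336.6 147.5] [356.2 166.5]
centre [ 0.57641568 -0.17378659] [217.3 268.6] [246.7 294.5]
clock 19.383 pos [0.4951 0.2012 0.0598] grip 0.0599 F [ 0.2  1.  -0.9]
tool x [-0.014  0.021 -1.   ] y [ 0.965 -0.263 -0.019]
shift mm [-69.4 175.8 339.4]
```

Call:
arm_command:
  motion:
    - {"x": -0.008,"roll": 0,"z": 0,"y": 0,"fingers": 0.5}
    - {"x": -0.014,"roll": 0,"z": 0.004,"y": 0.002,"fingers": 0.5}
    - {"x": -0.014,"roll": 0,"z": 0.008,"y": 0.004,"fingers": 0.5}
    - {"x": -0.014,"roll": 0,"z": 0.012,"y": 0.006,"fingers": 0.5}
    - {"x": -0.008,"roll": 0,"z": 0.015,"y": 0.008,"fingers": 0.5}
    - {"x": -0.004,"roll": 0,"z": 0.018,"y": 0.009,"fingers": 0.5}
    - {"x": 0,"roll": 0,"z": 0.02,"y": 0.01,"fingers": 0.5}
    - {"x": 0,"roll": 0,"z": 0.02,"y": 0.01,"fingers": 0.5}
    - {"x": 0,"roll": 0,"z": 0.02,"y": 0.01,"fingers": 0.5}
    - {"x": 0,"roll": 0,"z": 0.02,"y": 0.01,"fingers": 0.5}
    - {"x": 0,"roll": 0,"z": 0.02,"y": 0.01,"fingers": 0.5}
    - {"x": 0,"roll": 0,"z": 0.02,"y": 0.01,"fingers": 0.5}

```text
clock: 20.38
eef_pos: [0.5331, 0.0017, 0.1194]
tool_rot: [-0.557, -0.443, 0.562, -0.422]
ft_force: [1.2, -1.2, -1.3]
grip_width: 0.0598
```

```bash
python3 - <<'E'
from h import *
goal([0.575,-0.1723,0.12],[.969,-.248])
E
```

```text
clock 20.383 pos [0.5331 0.0017 0.1194] grip 0.0598 F [ 1.2 -1.2 -1.3]
tool x [-0.023  0.02  -1.   ] y [ 0.967 -0.252 -0.027]
shift mm [ -5.   84.4 157.8]
roll -0.004 j6 1.817
shift mm after roll [ -5.   83.7 158.2]
```

Call:
arm_command:
  motion:
    - {"x": -0.001,"roll": 0,"z": 0.018,"y": 0.01,"fingers": 0.5}
    - {"x": -0.001,"roll": 0,"z": 0.02,"y": 0.01,"fingers": 0.5}
    - {"x": -0.001,"roll": 0,"z": 0.02,"y": 0.01,"fingers": 0.5}
    - {"x": -0.001,"roll": 0,"z": 0.02,"y": 0.01,"fingers": 0.5}
    - {"x": -0.001,"roll": 0,"z": 0.02,"y": 0.01,"fingers": 0.5}
    - {"x": 0,"roll": 0,"z": 0.018,"y": 0.01,"fingers": 0.5}
    - {"x": 0,"roll": 0,"z": 0.014,"y": 0.008,"fingers": 0.5}
    - {"x": 0,"roll": 0,"z": 0.008,"y": 0.004,"fingers": 0.5}
    - {"x": 0,"roll": 0,"z": 0.003,"y": 0,"fingers": 0.5}
    - {"x": 0,"roll": 0,"z": 0,"y": 0,"fingers": 0.5}

```text
clock: 21.22
eef_pos: [0.5649, -0.1652, 0.1187]
tool_rot: [-0.556, -0.443, 0.565, -0.418]
ft_force: [-1.0, -0.6, -0.8]
grip_width: 0.0596
```

```bash
python3 - <<'E'
from h import *
goal([0.575,-0.1723,0.1],[.969,-.248])
c=snap('wrist','w23'); 
s=snap('scene','s23')
a=cv2.resize(s['frame'][200:328,165:298],(400,384),interpolation=cv2.INTER_CUBIC)
o=np.hstack([a,c['frame'][:,60:460]])
cv2.imwrite('pics/l23.png',o[:,:,::-1])
E
```

```text
clock 21.217 pos [ 0.5649 -0.1652  0.1187] grip 0.0596 F [-1.  -0.6 -0.8]
tool x [-0.032  0.021 -0.999] y [ 0.965 -0.258 -0.036]
shift mm [18.2 12.2  4.5]
roll -0.011 j6 1.542
shift mm after roll [18.2 12.2  4.6]
```

View pics/l23.png

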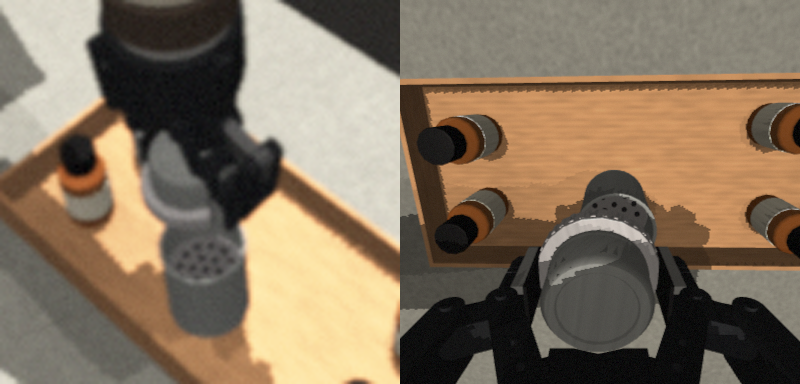

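Call:
arm_command:
  motion:
    - {"x": 0,"roll": 0,"z": 0.002,"y": 0.005,"fingers": 0.5}
    - {"x": 0,"roll": 0,"z": 0.002,"y": 0.005,"fingers": 0.5}
    - {"x": 0,"roll": 0,"z": 0,"y": 0.001,"fingers": 0.5}
    - {"x": 0,"roll": 0,"z": 0,"y": 0,"fingers": 0.5}

```text
clock: 21.65
eef_pos: [0.5754, -0.1678, 0.1187]
tool_rot: [-0.555, -0.445, 0.564, -0.419]
ft_force: [0.1, 1.0, -1.1]
grip_width: 0.0596
```

```bash
python3 - <<'E'
from h import *
goal([0.575,-0.1723,0.1],[.969,-.248])
c=snap('wrist','w24'); 
s=snap('scene','s24')
a=cv2.resize(s['frame'][200:328,165:298],(400,384),interpolation=cv2.INTER_CUBIC)
o=np.hstack([a,c['frame'][:,60:460]])
cv2.imwrite('pics/l24.png',o[:,:,::-1])
E
```

```text
clock 21.65 pos [ 0.5754 -0.1678  0.1187] grip 0.0596 F [ 0.1  1.  -1.1]
tool x [-0.032  0.022 -0.999] y [ 0.967 -0.252 -0.037]
shift mm [18.6  1.4  4.7]
roll -0.005 j6 1.536
shift mm after roll [18.6  1.4  4.7]
```

View pics/l24.png

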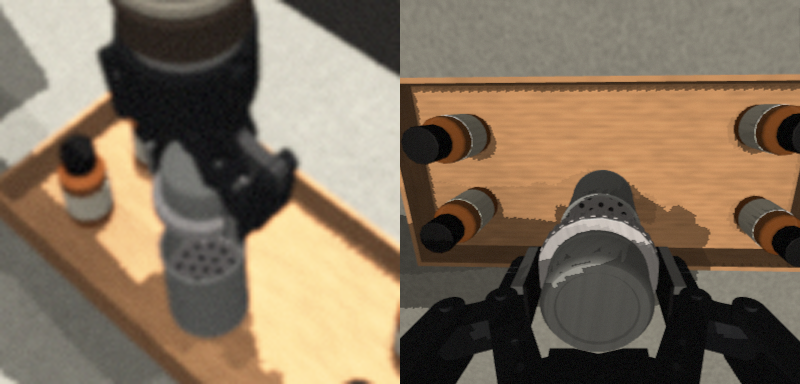

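```bash
python3 - <<'E'
from h import *
c=load('w24')
f=c['frame'].copy(); 
B=cv2.resize(f[150:270,180:340],(800,600),interpolation=cv2.INTER_CUBIC)
a=np.linspace(0,2*np.pi,60,endpoint=False)
for ctr,col in (((.5738,-.1708),(255,0,0)),((.5764,-.1738),(0,255,0))):
    P=np.c_[ctr[0]+.0285*np.cos(a),ctr[1]+.0285*np.sin(a),0*a+.079]; r=proj(c,P)
    for u,v in r: cv2.circle(B,(int((u-180+.5)*5),int((v-150+.5)*5)),2,col,-1)
cv2.imwrite('pics/w24c.png',B[:,:,::-1])
E
```

```text
(no output)
```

View pics/w24c.png

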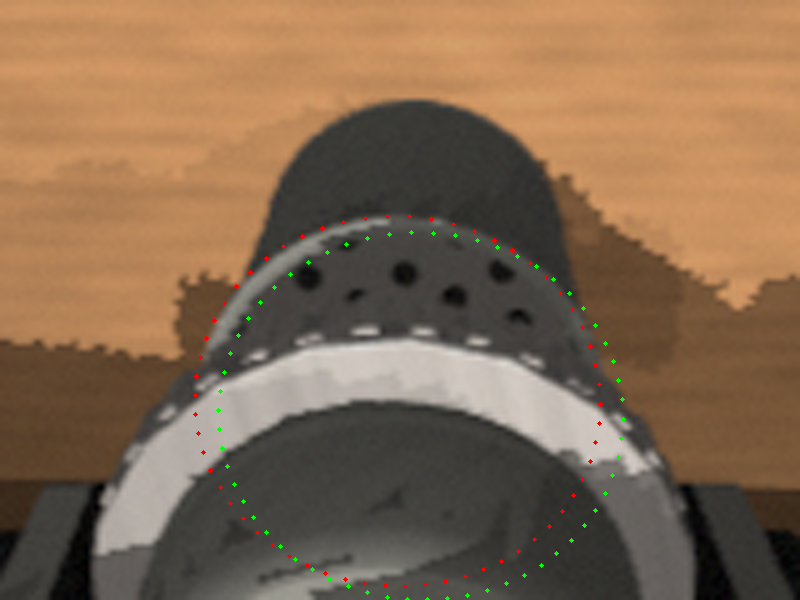

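```bash
python3 - <<'E'
from h import *
goal([0.574,-0.171,0.092],[.969,-.248])
goal([0.574,-0.171,0.0716],[.969,-.248])
E
```

```text
clock 21.75 pos [ 0.5751 -0.1679  0.1187] grip 0.0595 F [-0.  -0.  -1.3]
tool x [-0.032  0.022 -0.999] y [ 0.967 -0.252 -0.037]
shift mm [26.6  0.7  3.6]
roll -0.005 j6 1.536
shift mm after roll [26.6  0.7  3.6]
clock 21.75 pos [ 0.5751 -0.1679  0.1187] grip 0.0595 F [-0.  -0.  -1.3]
tool x [-0.032  0.022 -0.999] y [ 0.967 -0.252 -0.037]
shift mm [47.   1.5  3.9]
roll -0.005 j6 1.536
shift mm after roll [47.   1.4  3.9]
```

Call:
arm_command:
  motion:
    - {"x": 0.002,"roll": 0,"z": 0.003,"y": 0.001,"fingers": 0.5}
    - {"x": 0.005,"roll": 0,"z": 0.0005,"y": 0,"fingers": 0.5}
    - {"x": 0.006,"roll": 0,"z": 0,"y": 0,"fingers": 0.5}
    - {"x": 0.005,"roll": 0,"z": 0,"y": 0,"fingers": 0.5}
    - {"x": 0.002,"roll": 0,"z": 0,"y": 0,"fingers": 0.5}
    - {"x": 0,"roll": 0,"z": 0,"y": 0,"fingers": 0.5}

```text
clock: 22.25
eef_pos: [0.5738, -0.1709, 0.096]
tool_rot: [-0.555, -0.446, 0.564, -0.419]
ft_force: [0.1, -0.1, -1.7]
grip_width: 0.0603
```

```bash
python3 - <<'E'
from h import *
goal([0.574,-0.171,0.0716],[.969,-.248])
c=snap('wrist','w25'); 
s=snap('scene','s25')
a=cv2.resize(s['frame'][200:328,165:298],(400,384),interpolation=cv2.INTER_CUBIC)
o=np.hstack([a,c['frame'][:,60:460]])
cv2.imwrite('pics/l25.png',o[:,:,::-1])
E
```

```text
clock 22.25 pos [ 0.5738 -0.1709  0.096 ] grip 0.0603 F [ 0.1 -0.1 -1.7]
tool x [-0.033  0.022 -0.999] y [ 0.967 -0.252 -0.038]
shift mm [24.4  1.2  0.4]
roll -0.005 j6 1.53
shift mm after roll [24.4  1.2  0.4]
```

View pics/l25.png

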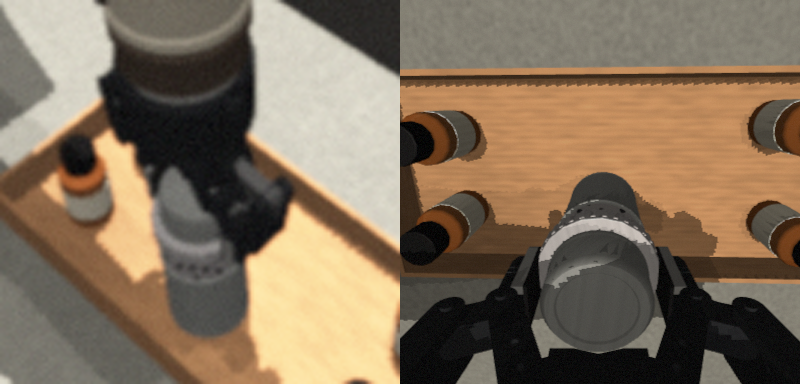

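```bash
python3 - <<'E'
from h import *
o=get_obs(); z=o['eef_pos'][2]+.0134
R=Ro.from_quat(o['tool_rot']).as_matrix()
a=np.linspace(0,2*np.pi,60,endpoint=False)
out=[]
for nm,box in (('s25',(180,240,280,315)),('w25',(170,150,350,285))):
    c=load(nm); x0,y0,x1,y1=box; k=400/(x1-x0)
    B=cv2.resize(c['frame'][y0:y1,x0:x1],(400,int((y1-y0)*k)),interpolation=cv2.INTER_CUBIC)
    for ctr,r,zz,col in (((.574,-.171),.0285,.079,(255,0,0)),((.5764,-.1738),.0285,.079,(0,255,0)),((o['eef_pos'][0],o['eef_pos'][1]),.031,z-.006,(255,0,255)),((o['eef_pos'][0],o['eef_pos'][1]),.031,z+.006,(255,255,0))):
        for u,v in proj(c,np.c_[ctr[0]+r*np.cos(a),ctr[1]+r*np.sin(a),0*a+zz]): cv2.circle(B,(int((u-x0+.5)*k),int((v-y0+.5)*k)),1,col,-1)
    out.append(B[:300])
cv2.imwrite('pics/o25.png',np.hstack(out)[:,:,::-1])
E
```

```text
(no output)
```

View pics/o25.png

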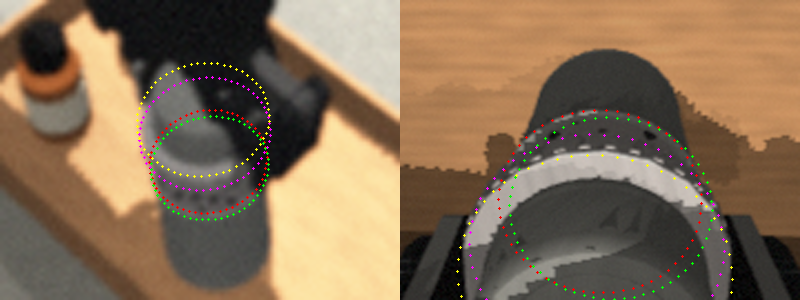

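Call:
arm_command:
  motion:
    - {"x": 0.003,"roll": 0,"z": 0.001,"y": 0.0015,"fingers": 0.5}
    - {"x": 0.004,"roll": 0,"z": 0,"y": 0.0005,"fingers": 0.5}
    - {"x": 0.004,"roll": 0,"z": 0,"y": 0,"fingers": 0.5}
    - {"x": 0.003,"roll": 0,"z": 0,"y": 0,"fingers": 0.5}
    - {"x": 0,"roll": 0,"z": 0,"y": 0,"fingers": 0.5}

```text
clock: 22.77
eef_pos: [0.5762, -0.1725, 0.0819]
tool_rot: [-0.555, -0.445, 0.563, -0.42]
ft_force: [0.4, -0.9, -1.4]
grip_width: 0.0598
```

```bash
python3 - <<'E'
from h import *
goal([0.5747,-0.1715,0.0716],[.969,-.248])
E
```

```text
clock 22.767 pos [ 0.5762 -0.1725  0.0819] grip 0.0598 F [ 0.4 -0.9 -1.4]
tool x [-0.031  0.022 -0.999] y [ 0.967 -0.252 -0.035]
shift mm [10.4 -1.3 -0.4]
roll -0.005 j6 1.529
shift mm after roll [10.4 -1.3 -0.4]
```

Call:
arm_command:
  motion:
    - {"x": 0.003,"roll": 0,"z": 0,"y": -0.001,"fingers": 0.5}
    - {"x": 0.003,"roll": 0,"z": 0,"y": 0,"fingers": 0.5}
    - {"x": 0.002,"roll": 0,"z": 0,"y": 0,"fingers": 0.5}
    - {"x": 0,"roll": 0,"z": 0,"y": 0,"fingers": 0.5}

```text
clock: 23.1
eef_pos: [0.5746, -0.1719, 0.0729]
tool_rot: [-0.555, -0.445, 0.563, -0.419]
ft_force: [0.1, -0.4, -1.1]
grip_width: 0.0597
```

```bash
python3 - <<'E'
from h import *
goal([0.5747,-0.1715,0.0716],[.969,-.248])
c=snap('wrist','w26'); 
s=snap('scene','s26')
a=cv2.resize(s['frame'][200:328,165:298],(400,384),interpolation=cv2.INTER_CUBIC)
o=np.hstack([a,c['frame'][:,60:460]])
cv2.imwrite('pics/l26.png',o[:,:,::-1])
E
```

```text
clock 23.1 pos [ 0.5746 -0.1719  0.0729] grip 0.0597 F [ 0.1 -0.4 -1.1]
tool x [-0.031  0.022 -0.999] y [ 0.967 -0.252 -0.036]
shift mm [ 1.3  0.  -0.4]
roll -0.005 j6 1.529
shift mm after roll [ 1.3  0.  -0.4]
```

View pics/l26.png

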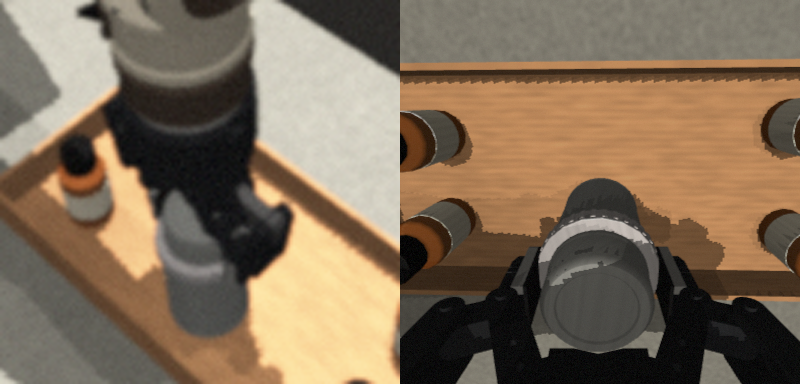

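Call:
arm_command:
  motion:
    - {"x": 0.002,"roll": 0,"z": 0,"y": 0,"fingers": 0.5}
    - {"x": 0.001,"roll": 0,"z": 0,"y": 0,"fingers": 0.5}
    - {"x": 0,"roll": 0,"z": 0,"y": 0,"fingers": 0.5}

```text
clock: 23.45
eef_pos: [0.5764, -0.1723, 0.0721]
tool_rot: [-0.556, -0.444, 0.562, -0.421]
ft_force: [0.4, -0.2, -2.2]
grip_width: 0.0595
```

```bash
python3 - <<'E'
from h import *
goal([0.5747,-0.1715,0.0716],[.969,-.248])
E
```

```text
clock 23.45 pos [ 0.5764 -0.1723  0.0721] grip 0.0595 F [ 0.4 -0.2 -2.2]
tool x [-0.027  0.021 -0.999] y [ 0.967 -0.252 -0.031]
shift mm [ 0.6 -1.8 -0.3]
roll -0.004 j6 1.529
shift mm after roll [ 0.6 -1.8 -0.4]
```

Call:
arm_command:
  motion:
    - {"x": 0.003,"roll": 0,"z": 0,"y": 0,"fingers": 0.5}
    - {"x": 0.002,"roll": 0,"z": 0,"y": 0,"fingers": 0.5}

```text
clock: 23.62
eef_pos: [0.5767, -0.1723, 0.0717]
tool_rot: [-0.557, -0.443, 0.562, -0.422]
ft_force: [-4.3, 0.7, 8.8]
grip_width: 0.0598
```

```bash
python3 - <<'E'
from h import *
goal([0.5747,-0.1715,0.0716],[.969,-.248])
E
```

```text
clock 23.617 pos [ 0.5767 -0.1723  0.0717] grip 0.0598 F [-4.3  0.7  8.8]
tool x [-0.024  0.02  -1.   ] y [ 0.967 -0.252 -0.028]
shift mm [ 0.2 -2.1 -0.3]
roll -0.004 j6 1.529
shift mm after roll [ 0.2 -2.1 -0.3]
```

Call:
arm_command:
  motion:
    - {"x": -0.0005,"roll": 0,"z": 0,"y": 0,"fingers": 0.66}
    - {"x": 0,"roll": 0,"z": 0,"y": 0,"fingers": 0.69}
    - {"x": 0,"roll": 0,"z": 0,"y": 0,"fingers": 0.71}
    - {"x": 0,"roll": 0,"z": 0,"y": 0,"fingers": 0.74}
    - {"x": 0,"roll": 0,"z": 0,"y": 0,"fingers": 0.78}
    - {"x": 0,"roll": 0,"z": 0,"y": 0,"fingers": 0.82}
    - {"x": 0,"roll": 0,"z": 0,"y": 0,"fingers": 0.82}
    - {"x": 0,"roll": 0,"z": 0,"y": 0,"fingers": 0.82}
    - {"x": 0,"roll": 0,"z": 0,"y": 0,"fingers": 0.82}

```text
clock: 24.37
eef_pos: [0.5766, -0.1723, 0.0715]
tool_rot: [-0.557, -0.443, 0.562, -0.422]
ft_force: [-0.3, -0.6, -0.0]
grip_width: 0.0698
```

```bash
python3 - <<'E'
from h import *
goal([0.5747,-0.1715,0.0716],[.969,-.248])
c=snap('wrist','w27'); 
s=snap('scene','s27')
a=cv2.resize(s['frame'][200:328,165:298],(400,384),interpolation=cv2.INTER_CUBIC)
o=np.hstack([a,c['frame'][:,60:460]])
cv2.imwrite('pics/l27.png',o[:,:,::-1])
E
```

```text
clock 24.367 pos [ 0.5766 -0.1723  0.0715] grip 0.0698 F [-0.3 -0.6 -0. ]
tool x [-0.024  0.02  -1.   ] y [ 0.967 -0.252 -0.029]
shift mm [-0.  -2.  -0.3]
roll -0.004 j6 1.529
shift mm after roll [-0.  -2.  -0.3]
```

View pics/l27.png

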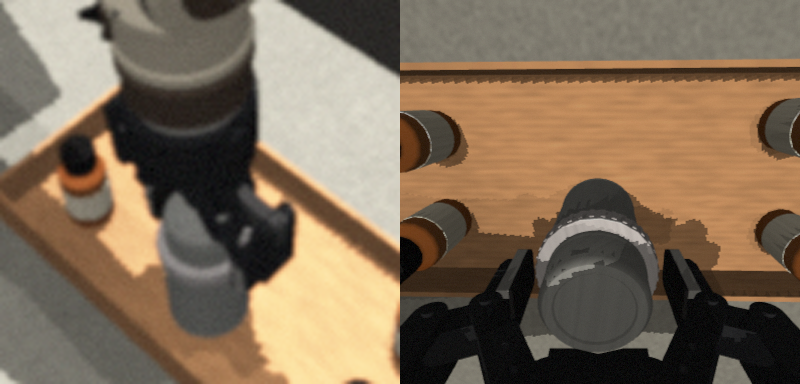

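Call:
arm_command:
  motion:
    - {"x": -0.004,"roll": 0,"z": 0,"y": -0.001,"fingers": 0.82}
    - {"x": -0.006,"roll": 0,"z": 0,"y": 0,"fingers": 0.82}
    - {"x": -0.007,"roll": 0,"z": 0,"y": 0,"fingers": 0.82}
    - {"x": -0.005,"roll": 0,"z": 0,"y": 0,"fingers": 0.82}
    - {"x": 0,"roll": 0,"z": 0,"y": 0,"fingers": 0.82}

```text
clock: 24.88
eef_pos: [0.5761, -0.1726, 0.0961]
tool_rot: [-0.557, -0.443, 0.562, -0.422]
ft_force: [0.2, 0.5, 0.4]
grip_width: 0.0701
```

```bash
python3 - <<'E'
from h import *
goal([0.5757,-0.1720,0.097],[.969,-.248])
c=snap('wrist','w28'); 
s=snap('scene','s28')
a=cv2.resize(s['frame'][200:328,165:298],(400,384),interpolation=cv2.INTER_CUBIC)
o=np.hstack([a,c['frame'][:,60:460]])
cv2.imwrite('pics/l28.png',o[:,:,::-1])
E
```

```text
clock 24.883 pos [ 0.5761 -0.1726  0.0961] grip 0.0701 F [0.2 0.5 0.4]
tool x [-0.024  0.02  -1.   ] y [ 0.967 -0.252 -0.028]
shift mm [-0.9 -0.6 -0.5]
roll -0.004 j6 1.528
shift mm after roll [-0.9 -0.6 -0.5]
```

View pics/l28.png

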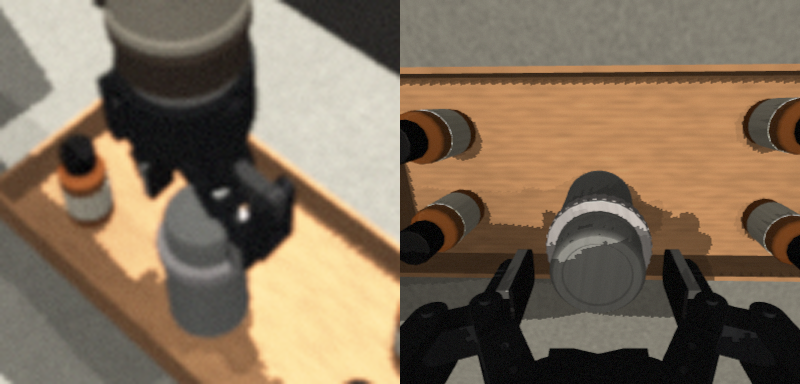

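```bash
python3 - <<'E'
from h import *
a=np.linspace(0,2*np.pi,90,endpoint=False)
out=[]
for nm,box,cs in (('s28',(200,240,275,320),(.5762,-.1740)),('w28',(190,150,330,300),(.575,-.1718))):
    c=load(nm); x0,y0,x1,y1=box; k=400/(x1-x0)
    B=cv2.resize(c['frame'][y0:y1,x0:x1],(400,int((y1-y0)*k)),interpolation=cv2.INTER_CUBIC)
    for r,zz,col in ((.0285,.004,(0,255,0)),(.031,.079,(255,0,255)),(.031,.091,(255,255,0)),(.025,.117,(255,0,0))):
        for u,v in proj(c,np.c_[cs[0]+r*np.cos(a),cs[1]+r*np.sin(a),0*a+zz]): cv2.circle(B,(int((u-x0+.5)*k),int((v-y0+.5)*k)),1,col,-1)
    out.append(B[:426])
cv2.imwrite('pics/o28.png',np.hstack(out)[:,:,::-1])
E
```

```text
(no output)
```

View pics/o28.png

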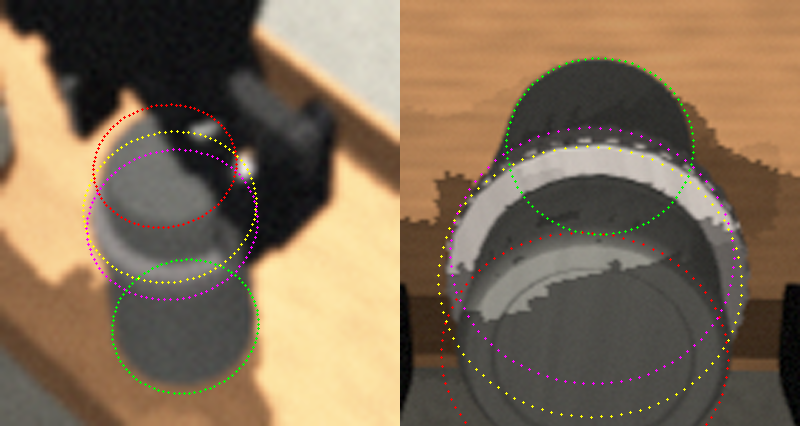

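Call:
arm_command:
  motion:
    - {"x": 0,"roll": 0,"z": 0,"y": 0,"fingers": 0.74}
    - {"x": 0,"roll": 0,"z": 0,"y": 0,"fingers": 0.68}
    - {"x": 0,"roll": 0,"z": 0,"y": 0,"fingers": 0.64}
    - {"x": 0,"roll": 0,"z": 0,"y": 0,"fingers": 0.61}
    - {"x": 0,"roll": 0,"z": 0,"y": 0,"fingers": 0.58}
    - {"x": 0,"roll": 0,"z": 0,"y": 0,"fingers": 0.5}
    - {"x": 0,"roll": 0,"z": 0,"y": 0,"fingers": 0.42}
    - {"x": 0,"roll": 0,"z": 0,"y": 0,"fingers": 0.42}
    - {"x": 0,"roll": 0,"z": 0,"y": 0,"fingers": 0.42}

```text
clock: 25.73
eef_pos: [0.5757, -0.1724, 0.0952]
tool_rot: [-0.557, -0.443, 0.562, -0.421]
ft_force: [-0.6, 0.7, 2.0]
grip_width: 0.0489
```

```bash
python3 - <<'E'
from h import *
goal([0.5757,-0.1720,0.097],[.969,-.248])
c=snap('wrist','w29'); 
s=snap('scene','s29')
a=cv2.resize(s['frame'][200:328,165:298],(400,384),interpolation=cv2.INTER_CUBIC)
o=np.hstack([a,c['frame'][:,60:460]])
cv2.imwrite('pics/l29.png',o[:,:,::-1])
E
```

```text
clock 25.733 pos [ 0.5757 -0.1724  0.0952] grip 0.0489 F [-0.6  0.7  2. ]
tool x [-0.025  0.02  -0.999] y [ 0.967 -0.252 -0.029]
shift mm [-1.8 -0.2 -0.4]
roll -0.004 j6 1.528
shift mm after roll [-1.8 -0.2 -0.4]
```

View pics/l29.png

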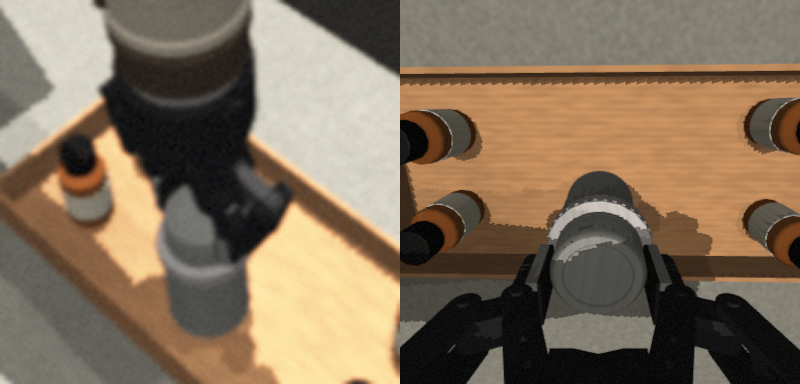

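Call:
arm_command:
  motion:
    - {"x": -0.003,"roll": 0,"z": 0,"y": 0,"fingers": 0.42}
    - {"x": -0.004,"roll": 0,"z": 0,"y": 0,"fingers": 0.42}
    - {"x": -0.005,"roll": 0,"z": 0,"y": 0,"fingers": 0.42}
    - {"x": -0.005,"roll": 0,"z": 0,"y": 0,"fingers": 0.42}
    - {"x": -0.003,"roll": 0,"z": 0,"y": 0,"fingers": 0.42}

```text
clock: 26.25
eef_pos: [0.5747, -0.1724, 0.1147]
tool_rot: [-0.556, -0.445, 0.563, -0.42]
ft_force: [1.2, 0.2, -0.4]
grip_width: 0.0491
```

```bash
python3 - <<'E'
from h import *
goal([0.5757,-0.1720,0.195],[.969,-.248])
c=snap('wrist','w30'); 
s=snap('scene','s30')
a=cv2.resize(s['frame'][200:328,165:298],(400,384),interpolation=cv2.INTER_CUBIC)
o=np.hstack([a,c['frame'][:,60:460]])
cv2.imwrite('pics/l30.png',o[:,:,::-1])
E
```

```text
clock 26.25 pos [ 0.5747 -0.1724  0.1147] grip 0.0491 F [ 1.2  0.2 -0.4]
tool x [-0.03   0.022 -0.999] y [ 0.967 -0.252 -0.034]
shift mm [-80.3  -1.8  -1.7]
roll -0.004 j6 1.528
shift mm after roll [-80.3  -1.8  -1.7]
```

View pics/l30.png

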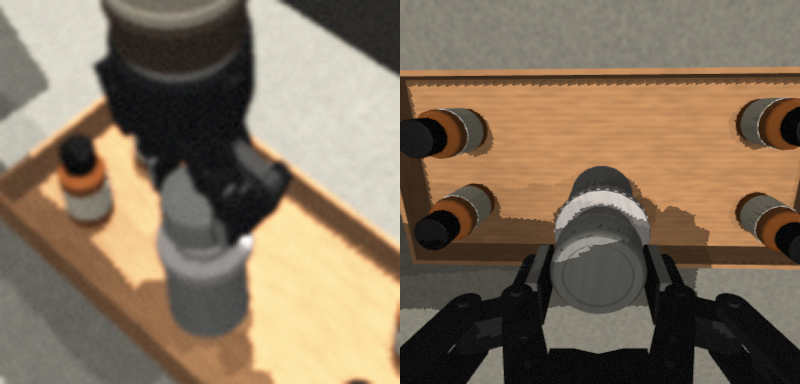

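The cap rises alone, and the collar stays on the tin. I'll lift it further.

Call:
arm_command:
  motion:
    - {"x": -0.005,"roll": 0,"z": 0,"y": 0,"fingers": 0.42}
    - {"x": -0.008,"roll": 0,"z": 0,"y": 0,"fingers": 0.42}
    - {"x": -0.01,"roll": 0,"z": 0,"y": 0,"fingers": 0.42}
    - {"x": -0.01,"roll": 0,"z": 0,"y": 0,"fingers": 0.42}
    - {"x": -0.01,"roll": 0,"z": 0,"y": 0,"fingers": 0.42}
    - {"x": -0.01,"roll": 0,"z": 0,"y": 0,"fingers": 0.42}
    - {"x": -0.01,"roll": 0,"z": 0,"y": 0,"fingers": 0.42}
    - {"x": -0.008,"roll": 0,"z": 0,"y": 0,"fingers": 0.42}
    - {"x": -0.004,"roll": 0,"z": 0,"y": 0,"fingers": 0.42}
    - {"x": 0,"roll": 0,"z": 0,"y": 0,"fingers": 0.42}
    - {"x": 0,"roll": 0,"z": 0,"y": 0,"fingers": 0.42}
    - {"x": 0,"roll": 0,"z": 0,"y": 0,"fingers": 0.42}

```text
clock: 27.35
eef_pos: [0.5779, -0.1744, 0.2003]
tool_rot: [-0.557, -0.443, 0.562, -0.421]
ft_force: [-1.0, -0.1, -0.3]
grip_width: 0.049
```

```bash
python3 - <<'E'
from h import *
c=snap('wrist','w31'); 
s=snap('scene','s31')
a=cv2.resize(s['frame'][190:328,155:298],(400,384),interpolation=cv2.INTER_CUBIC)
o=np.hstack([a,c['frame'][:,60:460]])
cv2.imwrite('pics/l31.png',o[:,:,::-1])
for i in range(3):
    camera('top'); o=get_obs(); print(o['clock'],o['eef_pos'].round(4),o['grip_width'],o['ft_force'].round(1))
E
```

```text
27.5 [ 0.5776 -0.1743  0.1997] 0.04895334045308548 [-0.7 -0.1 -0.5]
27.55 [ 0.5776 -0.1743  0.1997] 0.04885227419013255 [-0.1 -0.4 -1. ]
27.6 [ 0.5776 -0.1743  0.1997] 0.049169935322551685 [-0.1 -0.  -0.6]
```

View pics/l31.png

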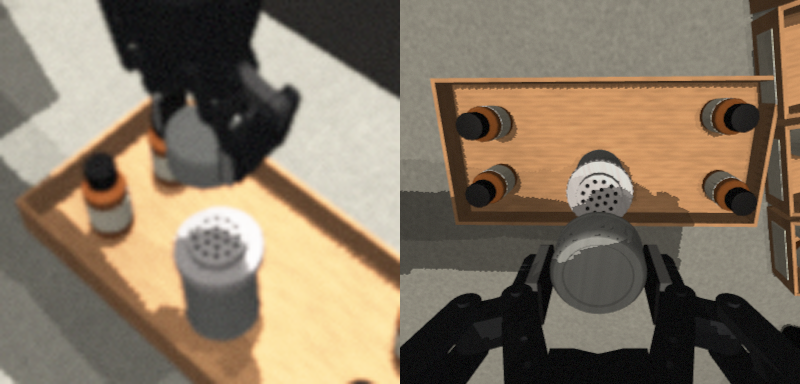

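```bash
python3 -c "
from workcell import job_done,get_obs
print(job_done()); o=get_obs(); print(o['clock'],o['eef_pos'],o['grip_width'])"
```

```text
the job is handed in; nothing more can be done
None
the job is handed in; nothing more can be done
```

The job is finished and handed in at about 27.6 s of the 69 s. `job_done()` gives no verdict, so these are my own checks.

**What I did**
- **Tin:** I gripped it near the mouth, loosened the grip so its heavy base swung down, and let it right itself in the tray.
- **Lids:** I carried both by the collar to the tin and lowered them until the wrist read about 9 N. Then I let go and lifted the cap off alone.

**Last checks**
- The last scene and wrist pictures show the tin upright and the perforated inner lid flat and centred in its mouth.
- The four bottles look undisturbed in those pictures. The mat and the left bench are not in them, so I did not look at the things there again at the end.
- The cap is held still (opening 49 mm), within about 2° of level. I work out its centre at 0.21 m, about 10 cm above where it was nested.

**What failed or disagreed**
- My first try at righting the tin, pushing its base against the tray wall, failed. It only tilted the gripper, so I set the tin down and regripped it.
- The scene and top cameras disagreed by about 4 mm on where the tin stood. I went mostly by the wrist view, which matched the top camera.
- An overlay check of the seated lids, made before lifting the cap, was off by a few pixels (about 2 mm). I took that as within calibration.

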